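Empty the cork mugs into the bowl

TASK

Wine corks have been collected in the two mugs on the wooden riser, and a few more may be standing about on the worktop. Lift each mug off the riser, tip its corks out into the bowl and stand the empty mug upright on the worktop near the riser; do not fish the corks out of a mug with the fingers and do not let a mug drop on its side. Put the loose corks, and any that you spill, into the bowl too, so that every cork ends in it, and leave the bowl standing and the canister, jam jar and pepper shaker where they are.

Things in the scene. Friction and masses are not known exactly. Their poses are not given: they have to be found in the camera images.
- mug_a: violet straight-sided mug, open top, 91 mm high, 80 mm across, 0.28 kg, just like mug_b; starts at one end of the riser (either may be left). Origin level with its underside; z = its axis, up. Cup axis at y = +17 mm; handle at -y: wall ends at y -23 mm, handle reaches y -57 mm, heights 16 to 81 mm; grip it across x, 30 mm wide (rough; inside of the mug smooth)
- mug_b: violet straight-sided mug, open top, 91 mm high, 80 mm across, 0.28 kg, just like mug_a; starts at the other end of the riser (either may be left). Origin level with its underside; z = its axis, up. Cup axis at y = +17 mm; handle at -y: wall ends at y -23 mm, handle reaches y -57 mm, heights 16 to 81 mm; grip it across x, 30 mm wide (rough; inside of the mug smooth)
- mug_a_in (a point): point on the cup axis of mug_a, 40 mm above its underside, in the middle of its hollow (inside about 68 mm wide, floor 7 mm thick; tip it past about 125 degrees for the corks to slide out). At the start the handle points roughly at the robot's side of the riser (up to 0.55 rad aside)
- mug_b_in (a point): point on the cup axis of mug_b, 40 mm above its underside, in the middle of its hollow (inside about 68 mm wide, floor 7 mm thick; tip it past about 125 degrees for the corks to slide out). At the start the handle points roughly at the robot's side of the riser (up to 0.55 rad aside)
- bowl: plain dark-teal round bowl, 150 mm across the rim, 76 mm high, flat foot 82 mm across, floor 7 mm thick, wall about 5 mm, loose, 0.26 kg; origin at the centre of its underside, z up. May be knocked a few cm aside. Mind the wrist: a wall cabinet hangs 0.46 m above the worktop behind it (x beyond 0.51 m, y above -0.13 m)
- riser: low bamboo counter riser (a board on two side panels), 120 mm deep (its x), 250 mm long (its y), top 60 mm above the worktop, does not move; origin at the centre of its underside. The two mugs start on it, one towards each end (about 148 mm apart)
- cork_a1: natural wine cork, plain cylinder 23 mm across and 44 mm long, 12 g; origin at its middle, z along its length; starts standing inside mug_a on its floor
- cork_a2: natural wine cork, plain cylinder 23 mm across and 44 mm long, 12 g; origin at its middle, z along its length; starts standing inside mug_a on its floor
- cork_a3: natural wine cork, plain cylinder 23 mm across and 44 mm long, 12 g; origin at its middle, z along its length; starts standing inside mug_a on its floor (may be absent)
- cork_b1: natural wine cork, plain cylinder 23 mm across and 44 mm long, 12 g; origin at its middle, z along its length; starts standing inside mug_b on its floor
- cork_b2: natural wine cork, plain cylinder 23 mm across and 44 mm long, 12 g; origin at its middle, z along its length; starts standing inside mug_b on its floor
- cork_b3: natural wine cork, plain cylinder 23 mm across and 44 mm long, 12 g; origin at its middle, z along its length; starts standing inside mug_b on its floor (may be absent)
- cork_l1: natural wine cork, plain cylinder 23 mm across and 44 mm long, 12 g; origin at its middle, z along its length; starts standing on end on the worktop left of the bowl (may be absent; may be knocked over and roll a little)
- cork_l2: natural wine cork, plain cylinder 23 mm across and 44 mm long, 12 g; origin at its middle, z along its length; starts standing on end on the worktop left of the bowl (may be absent; may be knocked over and roll a little)
- cork_l3: natural wine cork, plain cylinder 23 mm across and 44 mm long, 12 g; origin at its middle, z along its length; starts standing on end on the worktop left of the bowl (may be absent; may be knocked over and roll a little)
- kraft_canister: brown square canister, 88 x 88 x 123 mm, at the back; origin at the centre of its underside; leave alone
- jam_jar: glass jam jar with white lid, 65 mm across, 94 mm high, at the back right; origin at the centre of its underside; leave alone
- pepper: glass shaker with grey cap, 44 mm across, 90 mm high, at the front left; origin at the centre of its underside; leave alone
Not all that is in view belongs to the job. What is shaped like the mug_b but blue is not meant.

How it is judged:
By the outcome, as a careful person would: the job done as asked, in the order asked, and still so for the second after the job is handed in, with the robot touching nothing.
Of cork_a3, cork_b3 only 1 to 2 are there at a start; the rules pass over those that are not, and their reading is None.
Of cork_l1, cork_l2, cork_l3 only 2 to 3 are there at a start; the rules pass over those that are not, and their reading is None.
At some moment in a run one of bowl, cork_l1, cork_l2, cork_l3 may be knocked a few centimetres aside while the robot is not near it.
It also fails if it takes over 192 s, if anything falls off the work surface, if the arm or the gripper's body presses on something with over 40 N, if the wrist force passes 120 N, or if a joint passes its speed limit or range.

ROBOT

A 6-joint arm with a two-finger parallel gripper is mounted at the origin on a cart in front of the work surface, level with it; the furniture and walls round the work are solid. World frame = base frame: x ahead of the robot, y to its left, z up, the work surface at z = 0. Lengths are in m, angles in rad, forces in N, time in s.
With the tool pointing down it reaches from about 0.375 to 0.9 m from the base axis. Payload 3.1 kg.
Tool frame: the origin (TCP) lies at the very end of the fingers, on their centre line; the grasp point (between the pads) lies 19 mm behind it; z points along the fingers, y is the line along which they close (so a half turn about z gives the same grasp; the last joint's range is limited). The gripper opens to 87 mm and grips with 3 to 60 N. Pads are 19 mm wide; open, the fingers measure 117 mm over their backs; the gripper's body (75 mm by 190 mm) begins 51 mm behind the grasp point.
Start: joints at [1.065, 0.527, 1.433, -0, 1.181, -0.178], TCP at [0.201, 0.592, 0.223] pointing down, gripper open.
Joint ranges: [-3.08, 3.08], [-0.75, 2.2], [0.22, 2.44], [-1.43, 4.57], [0, 2.65], [-2.85, 2.85]. Speed limits (rad/s): [2.79, 2.79, 3.14, 3.14, 3.14, 3.14].

INTERFACE

Orientations are given as a unit quaternion [w, x, y, z].
In Python, from bench import r gives the robot as it stands.
- The arm moves only by the tool servo_tool, never from a script. Its argument "moves" is a list of rows, each a list of 3 entries, a list of its own where there are three numbers: the turn, a rotation vector about the world's x, y, z in rad, then the shift along the world's x, y, z in units of 60 mm (1.0 is 60 mm), then the finger opening in mm, from 0 to 87. A call has 1 to 10 rows; each row shifts and turns the commanded pose from where the row before left it; what a row does not reach is not made up. A row lasts 1/8 s, in which the tool goes at most 62.5 mm and 10.7 degrees, less where a joint would pass 70% of its speed; a pose out of reach is approached as far as the arm can. A call is refused whole if a number of a shift passes 1 or a number of a turn 0.188, either way. A call with a gripper value outside its range is refused whole. The fingers move at their own pace and stop on an object; "squeeze" is the grip in N (left out, the last holds). Time passes only in rows, so rows that do not move let the fingers close. It gives the time, the measured TCP pose, the force, the opening and the grip force at its end, in the units of the state.
- r.sense(): the state, without advancing time (a new reading comes with each control period).
- r.get_image(name): name is "side" or "top" or "wrist"; returns the picture (480x640x3 uint8, blue, green, red); there is no depth.
- r.camera_model(name): a dict with "mtx" (3x3 intrinsics, pixels), "rvec" (rotation vector, rad) and "tvec" (3), from world to camera coordinates, as OpenCV has them. Camera axes: x right, y down, z forward; pixel columns grow to the right and rows downward; lengths in m; the calibration is good to about 2 mm. A picture is of the moment at which its call begins: read the wrist's pose just before it. camera_model takes no time and is no camera call; for the wrist camera it gives the pose at the moment of the call.
- r.job_done(): hands the job in; it is judged then, once.
The state is a dict: "clock": time; "qpos": joint angles; "joint_vel": joint speeds; "effort": joint torques, N m; "tcp_pos": TCP position; "ee_rot": TCP orientation; "force": force on the tool from outside, world axes, zero at the start; "wrist_torque": the same for the moment, N m; "opening": finger opening in m; "gripper_force": force on a finger pad.
Only numpy, scipy, OpenCV 4.12 (cv2) and the standard library are available. Lean on these libraries where they do the work, as an engineer would, in place of code of your own. Each camera call takes 0.05 s, during which the arm holds its last target. There are 200 camera calls.

## Working session

There is one attempt and no reset: what is moved stays moved. The work goes in short steps, Python scripts to look and compute and a tool call to move; the robot and the scene stay as the last step left them, time stands still between calls to the robot, and variables do not carry over. Pictures are saved under pics/ and viewed, at most 14 in all, crops included, and the job is handed in when it is done.

Besides the shell and the picture viewer there is one more tool, called after ">>>" by a JSON object that holds its "api" and its "payload". servo_tool: Moves the arm, as the interface text tells. Its arguments: {"type":"object","properties":{"moves":{"type":"array","items":{"type":"array"}},"squeeze":{"type":"number"}},"required":["moves"]}

```bash
ls; mkdir -p pics; python3 - <<'E'
from bench import r
import cv2
s=r.sense(); print(s)
for n in("top","side"):
    cv2.imwrite(f"pics/{n}0.png",r.get_image(n)); print(n,r.camera_model(n))
E
```

```text
pics
{'clock': 0.0, 'qpos': array([ 1.06551611e+00,  5.28455096e-01,  1.43391429e+00,  6.44217184e-06,
        1.18140779e+00, -1.78452437e-01]), 'joint_vel': array([-0.00204211, -0.00135183, -0.00015325,  0.00018155, -0.00094669,
       -0.00040151]), 'effort': array([-1.00529174e-03, -4.40037847e+01, -1.76592064e+01,  6.31769956e-02,
        5.82509895e-02, -1.90761830e-04]), 'tcp_pos': array([0.20022695, 0.5912749 , 0.22157464]), 'ee_rot': array([-3.68982000e-04,  1.62688668e-01,  9.86676849e-01, -1.02805291e-03]), 'force': array([-1.06406895, -0.26460188,  0.32924916]), 'wrist_torque': array([-0.02508725,  0.0618786 , -0.01250013]), 'gripper_force': 0.0, 'opening': 0.08732421905279852}
top {'mtx': array([[439.34403215,   0.        , 314.90837619],
       [  0.        , 439.34403215, 232.87928008],
       [  0.        ,   0.        ,   1.        ]]), 'rvec': array([ 2.13590049, -2.14951808,  0.1360059 ]), 'tvec': array([-0.01514531,  0.60116563,  1.07194536])}
side {'mtx': array([[469.98220788,   0.        , 326.1662159 ],
       [  0.        , 469.98220788, 240.61871492],
       [  0.        ,   0.        ,   1.        ]]), 'rvec': array([ 2.01481389, -0.41684824,  0.27705542]), 'tvec': array([-0.53760075,  0.1709686 ,  0.91773069])}
```

View pics/top0.png

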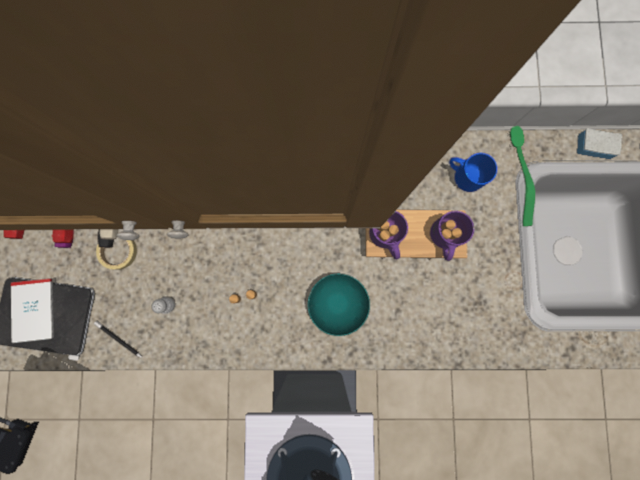

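View pics/side0.png

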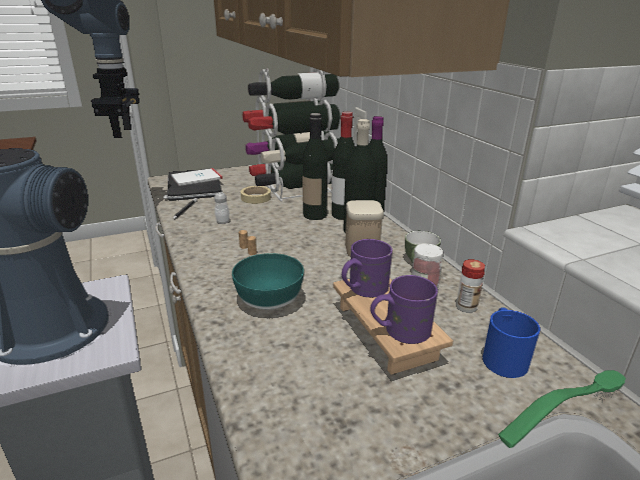

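The top view shows the bowl at (338,304), the mugs at (389,228) and (453,230) with handles pointing down at the robot, and two loose corks at (234,298) and (251,294). The blue mug at (474,171) is a decoy. The side view agrees, with no third loose cork.

```bash
cat > h.py <<'E'
from bench import r
import cv2, numpy as np
from scipy.spatial.transform import Rotation as R
def cam(n):
    m=r.camera_model(n); return m['mtx'],cv2.Rodrigues(np.array(m['rvec']))[0],np.array(m['tvec'])
def ray(n,u,v,z,c=None):
    K,Rm,t=c or cam(n); d=Rm.T@np.linalg.inv(K)@np.array([u,v,1.]); o=-Rm.T@t
    return (o+d*(z-o[2])/d[2])
def proj(n,P):
    K,Rm,t=cam(n); p=K@(Rm@np.array(P,float)+t); return p[:2]/p[2]
def mask(im,lo,hi):
    return cv2.inRange(cv2.cvtColor(im,cv2.COLOR_BGR2HSV),lo,hi)
COL=dict(violet=((125,60,30),(155,255,255)),teal=((80,100,20),(97,255,255)),cork=((8,90,120),(20,255,255)))
def blobs(im,c,amin=20):
    cs,_=cv2.findContours(mask(im,*COL[c]),cv2.RETR_EXTERNAL,cv2.CHAIN_APPROX_NONE)
    return [k for k in cs if cv2.contourArea(k)>amin]
def st():
    s=r.sense(); q=s['ee_rot']; M=R.from_quat([q[1],q[2],q[3],q[0]]).as_matrix()
    print('t %.2f tcp'%s['clock'],s['tcp_pos'].round(4),'x',M[:,0].round(3),'y',M[:,1].round(3),'z',M[:,2].round(3),'q',s['qpos'].round(2),'open %.4f f %.1f'%(s['opening'],s['gripper_force']))
E
python3 - <<'E'
from h import *
st()
im=cv2.imread('pics/top0.png')
for c,z in(('violet',.151),('teal',.076),('cork',.044)):
    for k in blobs(im,c):
        (u,v),rad=cv2.minEnclosingCircle(k); x,y,w,h=cv2.boundingRect(k); 
        m=k[:,0].mean(0)
        print(c,cv2.contourArea(k),(x,y,w,h),(round(u,1),round(v,1)),ray('top',u,v,z).round(4))
K,Rm,t=cam('top'); print('top cam',-Rm.T@t); K,Rm,t=cam('side'); print('side cam',-Rm.T@t)
big=cv2.resize(im[190:330,200:490],None,fx=2.7,fy=2.7,interpolation=cv2.INTER_CUBIC)
cv2.imwrite('pics/top0z.png',big)
E
```

```text
t 0.10 tcp [0.2003 0.5913 0.2217] x [-0.947  0.321  0.   ] y [ 0.321  0.947 -0.002] z [-0.001 -0.002 -1.   ] q [ 1.07  0.53  1.43 -0.    1.18 -0.18] open 0.0871 f 0.0
violet 24.5 (55, 244, 16, 3) (62.5, 244.5) [0.563 0.559 0.151]
violet 601.5 (370, 212, 38, 47) (392.8, 235.0) [ 0.5795 -0.1979  0.151 ]
violet 1263.0 (431, 211, 43, 49) (452.6, 235.2) [ 0.5782 -0.3335  0.151 ]
teal 2843.5 (308, 274, 61, 62) (338.3, 304.2) [ 0.4228 -0.0745  0.076 ]
cork 55.5 (229, 294, 10, 9) (233.5, 298.8) [0.4369 0.1843 0.044 ]
cork 56.5 (246, 290, 9, 9) (250.2, 294.2) [0.448  0.1428 0.044 ]
cork 127.5 (453, 244, 14, 14) (459.5, 250.5) [ 0.5535 -0.381   0.044 ]
cork 216.5 (366, 232, 21, 25) (376.5, 244.0) [ 0.5714 -0.1739  0.044 ]
cork 176.0 (380, 221, 19, 19) (388.3, 230.5) [ 0.6054 -0.2046  0.044 ]
cork 193.0 (442, 220, 20, 19) (451.5, 229.7) [ 0.6063 -0.3636  0.044 ]
cork 279.0 (0, 219, 111, 5) (55.0, 222.5) [0.6325 0.6464 0.044 ]
cork 383.5 (202, 214, 144, 8) (273.5, 220.5) [0.6334 0.0862 0.044 ]
cork 1324.0 (396, 209, 54, 49) (422.1, 230.0) [ 0.6062 -0.2897  0.044 ]
top cam [ 0.44561483 -0.03315101  1.1449999 ]
side cam [ 0.18306428 -0.88859939  0.58082101]
```

View pics/top0z.png

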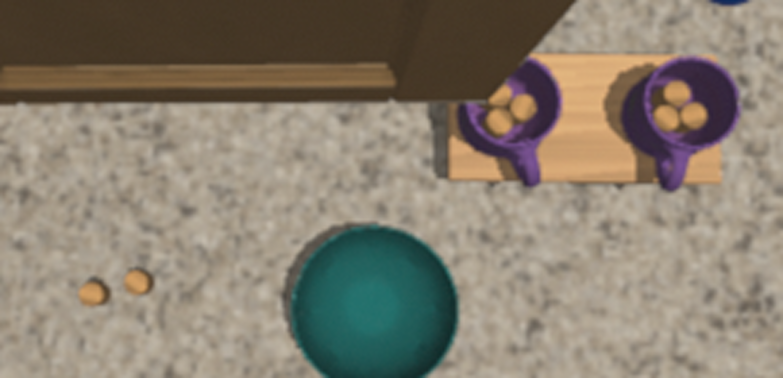

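```bash
python3 - <<'E'
from h import *
for n,ax,hd in(('L',(390,228.9),(397,257.4)),('R',(456.1,228.9),(448.5,259.3))):
    a=ray('top',*ax,.151)
    for z in(.141,.12,.11):
        b=ray('top',*hd,z); d=a-b; print(n,a.round(4),z,b.round(4),np.hypot(*d[:2]).round(4),np.degrees(np.arctan2(d[1],d[0])).round(1))
E
```

```text
L [ 0.5936 -0.1918  0.151 ] 0.141 [ 0.5292 -0.2075  0.141 ] 0.0663 13.6
L [ 0.5936 -0.1918  0.151 ] 0.12 [ 0.5309 -0.2111  0.12  ] 0.0656 17.1
L [ 0.5936 -0.1918  0.151 ] 0.11 [ 0.5318 -0.2128  0.11  ] 0.0653 18.8
R [ 0.5925 -0.3421  0.151 ] 0.141 [ 0.5241 -0.3244  0.141 ] 0.0707 -14.5
R [ 0.5925 -0.3421  0.151 ] 0.12 [ 0.5257 -0.3305  0.12  ] 0.0678 -9.8
R [ 0.5925 -0.3421  0.151 ] 0.11 [ 0.5265 -0.3334  0.11  ] 0.0666 -7.5
```

>>> {"api": "servo_tool", "payload": {"moves": [[[0,0,0],[0.3,-0.9,0.3],87],[[0,0,0],[0.3,-0.9,0.3],87],[[0,0,0],[0.3,-0.9,0.3],87],[[0,0,0],[0.3,-0.9,0.3],87],[[0,0,0],[0.3,-0.9,0.3],87],[[0,0,0],[0.3,-0.9,0.2],87],[[0,0,0],[0.3,-0.9,0.2],87],[[0,0,0],[0.3,-0.9,0],87],[[0,0,0],[0.3,-0.9,0],87],[[0,0,0],[0.3,-0.9,0],87]]}}

```text
clock: 1.35
tcp_pos: [0.3806, 0.0502, 0.3365]
ee_rot: [0.0, 0.163, 0.987, 0.0]
force: [1.1, -0.1, -0.1]
opening: 0.0872
gripper_force: 0.0
```

```bash
python3 -c "
from h import *
st()"
```

```text
t 1.35 tcp [0.3806 0.0502 0.3365] x [-0.947  0.321 -0.   ] y [0.321 0.947 0.   ] z [ 0.  0. -1.] q [-0.16  0.04  1.82  0.    1.29 -1.41] open 0.0872 f 0.0
```

>>> {"api": "servo_tool", "payload": {"moves": [[[0,0,0],[0.1,-0.9,0],87],[[0,0,0],[0.1,-0.9,0],87],[[0,0,0],[0.1,-0.9,0],87],[[0,0,0],[0,0,0],87],[[0,0,0],[0,0,0],87]]}}

```text
clock: 1.98
tcp_pos: [0.398, -0.1096, 0.3361]
ee_rot: [-0.001, 0.163, 0.987, 0.001]
force: [-0.6, -0.1, 0.0]
opening: 0.087
gripper_force: 0.0
```

```bash
python3 -c "
from h import *
st(); m=r.camera_model('wrist'); cv2.imwrite('pics/w1.png',r.get_image('wrist'));K,Rm,t=cam('wrist');print(-Rm.T@t,Rm)"
```

```text
t 1.98 tcp [ 0.398  -0.1096  0.3361] x [-0.947  0.322  0.002] y [0.322 0.947 0.001] z [-0.001  0.001 -1.   ] q [-0.54  0.09  1.76  0.    1.29 -1.78] open 0.0870 f 0.0
[ 0.33579653 -0.08760318  0.49668223] [[ 3.20954730e-01  9.47094395e-01  5.17261830e-04]
 [ 9.19371498e-01 -3.11690979e-01  2.40009962e-01]
 [ 2.27473316e-01 -7.65567768e-02 -9.70770287e-01]]
```

View pics/w1.png

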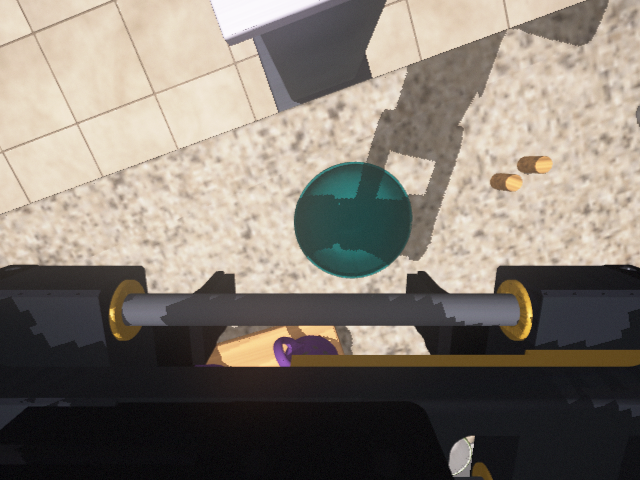

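The wrist view looks back toward the robot. It shows the bowl at (353,220), both loose corks at (506,182) and (535,164), and the left mug's handle at (290,350).

>>> {"api": "servo_tool", "payload": {"moves": [[[-0.05,-0.149,0.03],[0.17,-0.58,0],87],[[-0.05,-0.149,0.03],[0.17,-0.58,0],87],[[-0.05,-0.149,0.03],[0.17,-0.58,-0.1],87],[[-0.05,-0.149,0.03],[0.17,-0.58,-0.1],87],[[-0.05,-0.149,0.03],[0.17,-0.58,-0.1],87],[[0,0,0],[0.17,-0.58,0],87],[[0,0,0],[0,0,0],87]]}}

```text
clock: 2.9
tcp_pos: [0.4784, -0.2946, 0.3439]
ee_rot: [0.334, 0.093, 0.936, -0.055]
force: [-0.2, 0.1, -0.8]
opening: 0.087
gripper_force: 0.0
```

```bash
python3 -c "
from h import *
st(); cv2.imwrite('pics/w2.png',r.get_image('wrist'));print(ray('top',456.1,228.9,.151))
for P in [(.5365,-.332,.108),(.5925,-.342,.151),(.536,-.195,.108)]: print(proj('wrist',P))"
```

```text
t 2.90 tcp [ 0.4784 -0.2946  0.3439] x [-0.759  0.136 -0.636] y [ 0.21   0.977 -0.041] z [ 0.616 -0.165 -0.77 ] q [-1.    0.11  1.93  0.74  0.69 -2.85] open 0.0870 f 0.0
[ 0.59249838 -0.34205057  0.151     ]
[304.23741013 128.22863471]
[305.26958193 194.29802972]
[436.57233861 106.12614699]
```

View pics/w2.png

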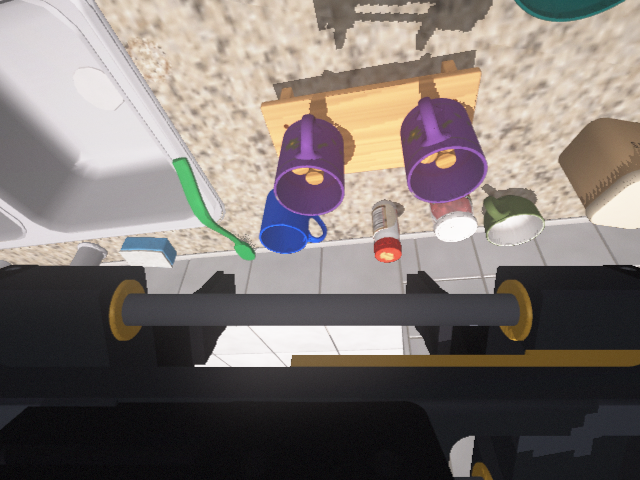

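The wrist view shows the right mug's rim at about (311,180) with its handle bar at (308,130), and the left mug's rim at about (446,170) with its handle at (430,115). The handles are within about 4 mm of my estimate. Joint 6 is at its limit, so I will half-turn the tool, after refining from this picture.

```bash
python3 - <<'E'
from h import *
c=cam('wrist')
im=cv2.imread('pics/w2.png')
for k in blobs(im,'violet',400):
    P=k[:,0]; l=P[P[:,0]==P[:,0].min()].mean(0); rr=P[P[:,0]==P[:,0].max()].mean(0); b=P[P[:,1]==P[:,1].max()].mean(0)
    print(l,rr,b,[ray('wrist',*p,.151,c).round(4) for p in(l,rr,b)])
    # lower rim half: circle fit on z=.151 of contour points below the extreme row
    q=np.array([ray('wrist',*p,.151,c)[:2] for p in P if p[1]>max(l[1],rr[1])+3])
    A=np.c_[2*q,np.ones(len(q))]; s=np.linalg.lstsq(A,(q**2).sum(1),rcond=None)[0]; print('circ',s[:2].round(4),np.sqrt(s[2]+s[:2]@s[:2]).round(4))
    print('fixed-r',np.array(__import__('scipy.optimize').optimize.least_squares(lambda s:np.hypot(*(q-s).T)-.040,s[:2]).x).round(4))
im=cv2.imread('pics/top0.png')
for k in blobs(im,'violet',400):
    P=k[:,0]
    q=np.array([ray('top',*p,.151)[:2] for p in P if p[1]<226 and p[0]>(395 if P[:,0].max()<420 else 455)])
    print('top fixed-r',__import__('scipy.optimize').optimize.least_squares(lambda s:np.hypot(*(q-s).T)-.040,q.mean(0)).x.round(4))
big=cv2.resize(cv2.imread('pics/w2.png')[80:230,250:500],None,fx=3.2,fy=3.2,interpolation=cv2.INTER_CUBIC)
cv2.imwrite('pics/w2z.png',big)
E
```

```text
[273. 190.] [343.         188.94117647] [311. 215.] [array([ 0.5797, -0.3764,  0.151 ]), array([ 0.5915, -0.2984,  0.151 ]), array([ 0.6282, -0.3438,  0.151 ])]
circ [ 0.5901 -0.3373] 0.0389
fixed-r [ 0.5888 -0.337 ]
[405. 120.] [487.  166.5] [437. 202.] [array([ 0.5165, -0.2302,  0.151 ]), array([ 0.5855, -0.1499,  0.151 ]), array([ 0.6302, -0.196 ,  0.151 ])]
circ [ 0.5911 -0.1894] 0.0399
fixed-r [ 0.5909 -0.1894]
top fixed-r [ 0.6091 -0.1815]
top fixed-r [ 0.594  -0.3407]
```

View pics/w2z.png

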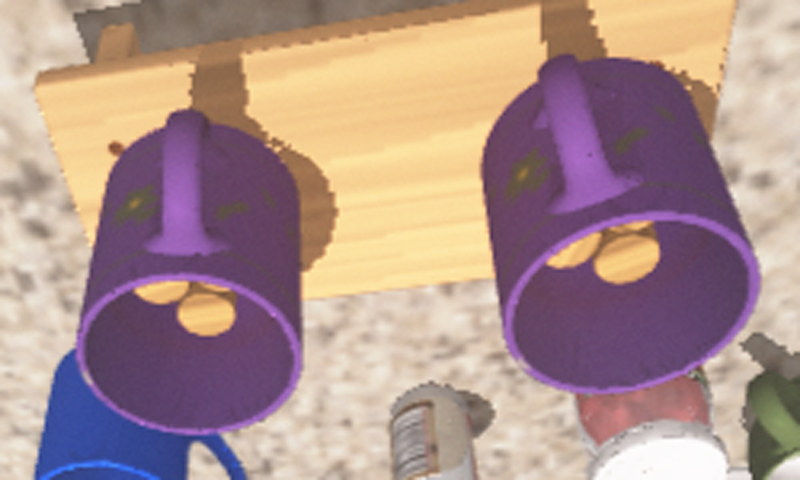

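>>> {"api": "servo_tool", "payload": {"moves": [[[0.111,-0.03,-0.139],[0,0,0],87],[[0.111,-0.03,-0.139],[0,0,0],87],[[0.111,-0.03,-0.139],[0,0,0],87],[[0.111,-0.03,-0.139],[0,0,0],87],[[0.111,-0.03,-0.139],[0,0,0],87],[[0.111,-0.03,-0.139],[0,0,0],87],[[0.111,-0.03,-0.139],[0,0,0],87],[[0.111,-0.03,-0.139],[0,0,0],87],[[0.111,-0.03,-0.139],[0,0,0],87],[[0.111,-0.03,-0.139],[0,0,0],87]]}}

```text
clock: 4.2
tcp_pos: [0.477, -0.2908, 0.3428]
ee_rot: [0.249, 0.793, 0.506, 0.23]
force: [0.0, -0.1, 0.5]
opening: 0.0872
gripper_force: 0.0
```

>>> {"api": "servo_tool", "payload": {"moves": [[[0.111,-0.03,-0.139],[0,0,0],70],[[0.111,-0.03,-0.139],[0,0,0],70],[[0.111,-0.03,-0.139],[0,0,0],70],[[0.111,-0.03,-0.139],[0,0,0],70],[[0.111,-0.03,-0.139],[0,0,0],70],[[0.111,-0.03,-0.139],[0,0,0],70],[[0.111,-0.03,-0.139],[0,0,0],70],[[0,0,0],[0,0,0],70]]}}

```text
clock: 5.2
tcp_pos: [0.4771, -0.2914, 0.3429]
ee_rot: [0.068, 0.939, -0.056, 0.332]
force: [-0.4, 0.0, -0.1]
opening: 0.07
gripper_force: 0.0
```

```bash
python3 -c "
from h import *
st()"
```

```text
t 5.20 tcp [ 0.4771 -0.2914  0.3429] x [ 0.773 -0.061  0.631] y [-0.151 -0.984  0.09 ] z [ 0.616 -0.165 -0.77 ] q [-0.99  0.11  1.94  0.74  0.69  0.21] open 0.0700 f 0.0
```

```bash
cat >> h.py <<'E'
def goal(G,psi,p,back=0,sgn=-1,roll=0,tcp=None):
    """grip point G, heading psi deg, p deg below level; prints shift(units) and rotvec from now"""
    a=np.radians(psi);b=np.radians(p)
    z=np.array([np.cos(a)*np.cos(b),np.sin(a)*np.cos(b),-np.sin(b)]); y=sgn*np.array([-np.sin(a),np.cos(a),0])
    M=np.c_[np.cross(y,z),y,z]; M=R.from_rotvec(z*np.radians(roll)).as_matrix()@M
    s=r.sense(); q=s['ee_rot']; C=R.from_quat([q[1],q[2],q[3],q[0]])
    T=np.array(G)+z*(.019-back)
    rv=(R.from_matrix(M)*C.inv()).as_rotvec()
    print('TCP goal',T.round(4),'shift',((T-s['tcp_pos'])/.06).round(2),'rotvec',rv.round(3),'ang',np.linalg.norm(rv).round(2),'z',z.round(3))
E
python3 -c "
from h import *
goal((.535,-.3285,.108),-9.6,45,.1)"
```

```text
TCP goal [ 0.4785 -0.3189  0.1653] shift [ 0.02 -0.46 -2.96] rotvec [ 0.074 -0.112 -0.011] ang 0.13 z [ 0.697 -0.118 -0.707]
```

>>> {"api": "servo_tool", "payload": {"moves": [[[0.037,-0.056,-0.005],[0,-0.23,-0.5],70],[[0.037,-0.056,-0.005],[0,-0.23,-0.5],70],[[0,0,0],[0,0,-0.5],70],[[0,0,0],[0,0,-0.5],70],[[0,0,0],[0,0,-0.5],70],[[0,0,0],[0,0,-0.46],70],[[0,0,0],[0,0,0],70]]}}

```text
clock: 6.08
tcp_pos: [0.4769, -0.3197, 0.1639]
ee_rot: [0.03, 0.921, -0.079, 0.38]
force: [0.6, 0.0, 1.0]
opening: 0.07
gripper_force: 0.0
```

```bash
python3 -c "
from h import *
st();goal((.535,-.3285,.108),-9.6,45,.1);cv2.imwrite('pics/w3.png',r.get_image('wrist'));cv2.imwrite('pics/s3.png',r.get_image('side'))
for P in [(.535,-.3285,.108),(.535,-.3285,.141),(.59,-.338,.151)]: print(proj('wrist',P))"
```

```text
t 6.08 tcp [ 0.4769 -0.3197  0.1639] x [ 0.698 -0.122  0.705] y [-0.168 -0.986 -0.004] z [ 0.696 -0.116 -0.709] q [-1.11  0.53  2.14  1.65  0.61 -0.87] open 0.0700 f 0.0
TCP goal [ 0.4785 -0.3189  0.1653] shift [0.03 0.01 0.02] rotvec [-0.004 -0.002  0.001] ang 0.0 z [ 0.697 -0.118 -0.707]
[317.95809123 248.20892329]
[317.65722191 222.9756002 ]
[317.98104892 151.01101656]
```

View pics/w3.png

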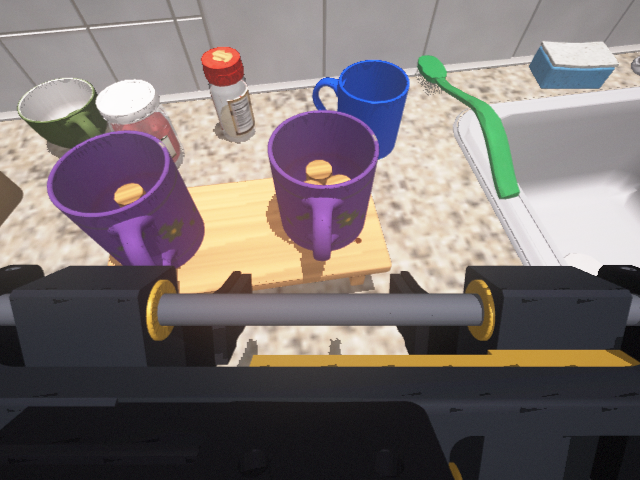

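The handle is at (321,235) and the rim is centred near x=323, about 4 px right of the prediction (2–3 mm toward -y). I'll advance with that correction and close.

>>> {"api": "servo_tool", "payload": {"moves": [[[0,0,0],[0.3,-0.06,-0.29],70],[[0,0,0],[0.3,-0.06,-0.29],70],[[0,0,0],[0.3,-0.06,-0.29],70],[[0,0,0],[0.29,-0.05,-0.29],70],[[0,0,0],[0,0,0],70]]}}

```text
clock: 6.8
tcp_pos: [0.5498, -0.3353, 0.097]
ee_rot: [0.033, 0.92, -0.078, 0.382]
force: [1.2, 0.2, 0.3]
opening: 0.0701
gripper_force: 0.0
```

>>> {"api": "servo_tool", "payload": {"moves": [[[0,0,0],[0,0,0],20],[[0,0,0],[0,0,0],10],[[0,0,0],[0,0,0],0],[[0,0,0],[0,0,0],0],[[0,0,0],[0,0,0],0],[[0,0,0],[0,0,0],0]], "squeeze": 45}}

```text
clock: 7.55
tcp_pos: [0.5485, -0.335, 0.0959]
ee_rot: [0.032, 0.92, -0.079, 0.381]
force: [-0.2, 0.3, -0.0]
opening: 0.0203
gripper_force: 44.2
```

```bash
python3 -c "
from h import *
st();print(r.sense()['force']);cv2.imwrite('pics/s4.png',r.get_image('side')[150:400,280:530])
im=r.get_image('top')
for k in blobs(im,'teal',300):
    (u,v),rad=cv2.minEnclosingCircle(k);print(rad,ray('top',u,v,.076))
"
```

```text
t 7.55 tcp [ 0.5485 -0.335   0.0959] x [ 0.697 -0.121  0.707] y [-0.17  -0.985 -0.001] z [ 0.697 -0.119 -0.707] q [-0.98  0.72  2.02  1.9   0.57 -1.02] open 0.0203 f 44.2
[-0.22811277  0.25427645 -0.02525427]
31.007383346557617 [ 0.42275557 -0.07554913  0.076     ]
```

View pics/s4.png

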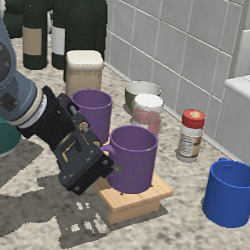

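The gripper is closed on the right mug's handle (opening 20 mm, 44 N), and the bowl is unmoved. Next I'll fit a kinematic model from the logged poses to choose a reachable pour pose.

```bash
cat > kin.py <<'E'
import numpy as np
from scipy.optimize import least_squares
from scipy.spatial.transform import Rotation as R
def fk(q,P):
    h,d,a,L1,L2,w,Lt,e=P
    A=R.from_euler('z',q[0]); B=A*R.from_euler('y',q[1]); C=A*R.from_euler('y',q[1]+q[2])
    D=C*R.from_euler('z',q[3]); E=D*R.from_euler('y',q[4]); F=E*R.from_euler('z',q[5])
    p=np.array([0,0,h])+A.apply([a,d,0])+B.apply([0,0,L1])+C.apply([e,0,L2])+D.apply([0,w,0])+E.apply([0,0,Lt])
    return p,F.as_matrix()
LO=np.array([-3.08,-.75,.22,-1.43,0,-2.85]);HI=np.array([3.08,2.2,2.44,4.57,2.65,2.85])
def ik(T,M,q0,P):
    f=lambda q:np.r_[(fk(q,P)[0]-T)*10,(fk(q,P)[1]-M).ravel()]
    s=least_squares(f,np.clip(q0,LO+1e-3,HI-1e-3),bounds=(LO,HI)); return s.x,np.abs(s.fun).max()
E
python3 - <<'E'
from kin import *
from bench import r
s=r.sense()
D=[((.2003,.5913,.2217),(1.0655,.52846,1.43391,0,1.18141,-.17845),(0,0,-1)),
((.3806,.0502,.3365),(-.16,.04,1.82,0,1.29,-1.41),(0,0,-1)),
((.398,-.1096,.3361),(-.54,.09,1.76,0,1.29,-1.78),(0,0,-1)),
((.4784,-.2946,.3439),(-1,.11,1.93,.74,.69,-2.85),(.616,-.165,-.77)),
((.4769,-.3197,.1639),(-1.11,.53,2.14,1.65,.61,-.87),(.696,-.116,-.709)),
(s['tcp_pos'],s['qpos'],(.697,-.119,-.707))]
def f(P): return np.concatenate([fk(q,P)[0]-t for t,q,z in D])
o=least_squares(f,[.19,.11,0,.55,.4,0,.3,0]); print(o.x.round(4),(o.fun*1000).round(1))
for t,q,z in D: print(fk(q,o.x)[1][:,2].round(3),z)
print(fk(s['qpos'],o.x)[1].round(2))
E
```

```text
[ 0.2731  0.1121  0.0025  0.586   0.3902 -0.0011  0.3033  0.1135] [ 0.1  0.2  0.3 -2.6  1.2 -1.3  1.7 -0.6  0.6 -1.1 -1.9  0.4  0.7 -0.4
 -0.1 -0.2  0.9  0.1]
[-0.001 -0.002 -1.   ] (0, 0, -1)
[-0.008  0.001 -1.   ] (0, 0, -1)
[ 0.001 -0.001 -1.   ] (0, 0, -1)
[ 0.618 -0.168 -0.768] (0.616, -0.165, -0.77)
[ 0.695 -0.116 -0.71 ] (0.696, -0.116, -0.709)
[ 0.697 -0.119 -0.707] (0.697, -0.119, -0.707)
[[ 0.17  0.7   0.7 ]
 [ 0.99 -0.12 -0.12]
 [ 0.    0.71 -0.71]]
```

>>> {"api": "servo_tool", "payload": {"moves": [[[0,0,0],[0,0,0.4],0],[[0,0,0],[0,0,0.5],0],[[0,0,0],[-0.3,0,0.6],0],[[0,0,0],[-0.3,0,0.6],0],[[0,0,0],[-0.3,0,0.6],0],[[0,0,0],[0,0,0],0]]}}

```text
clock: 8.4
tcp_pos: [0.4939, -0.3361, 0.2599]
ee_rot: [0.034, 0.92, -0.079, 0.382]
force: [-0.2, 0.8, -3.4]
opening: 0.0202
gripper_force: 43.9
```

The kinematic model fits within about 2 mm. Now I'll search for a pour pose.

```bash
cat > plan.py <<'E'
from kin import *
P=np.array([.2731,.1121,.0025,.586,.3902,-.0011,.3033,.1135])
def ori(psi,e,phi,sgn=-1):
    a=np.radians(psi);b=np.radians(-e)
    z=np.array([np.cos(a)*np.cos(b),np.sin(a)*np.cos(b),-np.sin(b)]); y=sgn*np.array([-np.sin(a),np.cos(a),0])
    return R.from_rotvec(z*np.radians(phi)).as_matrix()@np.c_[np.cross(y,z),y,z]
TM=R.from_euler('z',90,degrees=True).as_matrix() # tool=model*TM
M0=ori(0,-45,0) # grasp tool orientation in mug frame rotated: mug y -> world x
MG=np.array([[0,1,0],[-1,0,0],[0,0,1.]]) # mug axes in world when psi=0: y->+x, x->-y
REL=M0.T@MG   # mug axes in tool frame
G0=np.array([0,-.040,.048])
def mugpt(p,Mt,G): return G+Mt@REL@(np.array(p)-G0)
def lip(Mt):
    t=np.linspace(0,2*np.pi,73); pts=np.array([mugpt((.04*np.cos(x),.017+.04*np.sin(x),.091),Mt,np.zeros(3)) for x in t])
    return pts[pts[:,2].argmin()], (Mt@REL)[:,2]
def tcp(G,Mt): return np.array(G)+Mt[:,2]*.019
def solve(G,Mt,q0): return ik(tcp(G,Mt),Mt@TM.T,q0,P)
def path(poses,q0,n=12):
    """poses list of (G,psi,e,phi) interpolated; returns final qs"""
    q=np.array(q0); out=[];bad=0;step=0
    for A,B in zip(poses,poses[1:]):
        for k in range(1,n+1):
            w=k/n; G=(1-w)*np.array(A[0])+w*np.array(B[0]); psi,e,phi=[(1-w)*x+w*y for x,y in zip(A[1:],B[1:])]
            qn,er=solve(G,ori(psi,e,phi),q); bad=max(bad,er); step=max(step,np.abs(qn-q).max()); q=qn
        out.append(q.round(2))
    return out,bad,step
E
python3 - <<'E'
from plan import *
from bench import r
q0=r.sense()['qpos']; Gn=r.sense()['tcp_pos']-.019*np.array([.697,-.119,-.707]); print(Gn.round(3),q0.round(2))
bowl=np.array([.4228,-.0755])
for psi in (-110,-90,-70,-50,45,60,75,90):
  for e in (0,12):
    for phi in (150,-150):
      Mt=ori(psi,e,phi); l,u=lip(Mt)
      G=np.r_[bowl-l[:2]-.015*u[:2]/np.hypot(*u[:2]),.125-l[2]]
      Gu=G+[0,0,.03]
      o,b,s=path([(Gn,-9.6,-45,0),(Gu,psi,-45,0),(Gu,psi,e,phi/2),(G,psi,e,phi)],q0)
      print(psi,e,phi,'tilt',np.degrees(np.arccos(u[2])).round(),'G',G.round(3),'err %.3f step %.2f'%(b,s),o[0],o[-1])
E
```

```text
[ 0.481 -0.334  0.273] [-1.09  0.33  2.01  1.22  0.64 -0.32]
-110 0 150 tilt 128.0 G [ 0.458 -0.069  0.218] err 0.658 step 2.34 [ 0.01  0.46  2.24  4.57  0.79 -1.53] [0.16 0.97 2.13 4.57 1.6  1.  ]
-110 0 -150 tilt 128.0 G [ 0.4   -0.048  0.218] err 0.841 step 1.54 [ 0.05  0.42  2.35  4.57  0.78 -1.45] [ 0.21  1.4   2.44  4.57  1.9  -2.85]
-110 12 150 tilt 138.0 G [ 0.462 -0.052  0.209] err 0.687 step 1.73 [ 0.04  0.48  2.24  4.57  0.79 -1.5 ] [0.17 1.14 2.04 4.57 1.87 0.92]
-110 12 -150 tilt 138.0 G [ 0.408 -0.032  0.209] err 0.901 step 1.52 [ 0.08  0.44  2.34  4.57  0.77 -1.42] [ 0.18  1.49  2.44  4.57  2.05 -2.85]
-90 0 150 tilt 128.0 G [ 0.453 -0.057  0.218] err 0.424 step 1.42 [ 0.04  0.45  2.25  4.57  0.79 -1.77] [0.22 0.96 2.15 4.57 1.58 1.01]
-90 0 -150 tilt 128.0 G [ 0.392 -0.057  0.218] err 0.560 step 1.23 [ 0.04  0.4   2.35  4.57  0.79 -1.72] [ 0.13  1.51  2.44  4.57  2.07 -2.85]
-90 12 150 tilt 138.0 G [ 0.452 -0.04   0.209] err 0.436 step 1.28 [ 0.08  0.46  2.25  4.57  0.79 -1.72] [0.23 1.11 2.11 4.57 1.79 1.05]
-90 12 -150 tilt 138.0 G [ 0.394 -0.04   0.209] err 0.594 s
[... 2776 characters left out ...]
 tilt 138.0 G [ 0.441 -0.118  0.209] err 0.743 step 0.15 [-0.9   0.49  1.83  0.61  1.4  -0.93] [-0.96  0.88  1.67  0.84  1.91 -2.85]
90 0 150 tilt 128.0 G [ 0.392 -0.094  0.218] err 0.000 step 0.12 [-0.87  0.47  1.84  0.47  1.49 -1.07] [-0.97  0.94  1.78  0.64  1.92  1.3 ]
90 0 -150 tilt 128.0 G [ 0.453 -0.094  0.218] err 0.697 step 0.13 [-0.78  0.52  1.72  0.53  1.52 -0.98] [-0.82  0.85  1.57  0.73  1.95 -2.85]
90 12 150 tilt 138.0 G [ 0.394 -0.111  0.209] err 0.000 step 0.12 [-0.89  0.49  1.82  0.46  1.5  -1.09] [-0.98  1.07  1.72  0.67  2.07  1.27]
90 12 -150 tilt 138.0 G [ 0.452 -0.111  0.209] err 0.725 step 0.14 [-0.81  0.54  1.71  0.51  1.52 -1.  ] [-0.88  0.99  1.54  0.83  2.1  -2.85]
```

```bash
cat >> plan.py <<'E'
def cur():
    from bench import r
    s=r.sense(); q=s['ee_rot']; return s['tcp_pos'],R.from_quat([q[1],q[2],q[3],q[0]]).as_matrix(),s['qpos']
def rows(targets,q0=None):
    """targets: list of (TCP,M); prints row turn/shift and checks ik"""
    T,M,q=cur()
    for t,m in targets:
        rv=(R.from_matrix(m)*R.from_matrix(M).inv()).as_rotvec(); d=(t-T)/.06
        qn,er=ik(t,m@TM.T,q,P); 
        print(rv.round(3).tolist(),d.round(2).tolist(),'err %.3f dq %.2f'%(er,np.abs(qn-q).max()),'z%.2f'%t[2], 'q6 %.2f'%qn[5])
        T,M,q=t,m,qn
def pourG(bowl,psi,e,phi,zl,bias=.015):
    Mt=ori(psi,e,phi); l,u=lip(Mt); return np.r_[bowl-l[:2]-bias*u[:2]/np.hypot(*u[:2]),zl-l[2]],Mt
E
python3 - <<'E'
from plan import *
bowl=np.array([.4228,-.0755])
Gf,_=pourG(bowl,70,10,160,.125)
Gu=Gf+[0,0,.09]; T,M,q=cur(); Gn=T-.019*M[:,2]
tg=[]
for k in range(1,9):
    w=k/8; G=(1-w)*Gn+w*Gu; m=ori(-9.6+79.6*w,-45,0); tg.append((tcp(G,m),m))
for k in range(1,10):
    w=k/9; m=ori(70,-45+55*w,80*w); g2,_=pourG(bowl,70,10,80,.20); G=(1-w)*Gu+w*np.r_[Gu[:2],Gu[2]]; tg.append((tcp(G,m),m))
for k in range(1,9):
    w=k/8; m=ori(70,10,80+80*w); G=Gu*(1-w)+w*Gf; tg.append((tcp(G,m),m)); l,u=lip(m); print('lip',(l+G).round(3),'tilt',np.degrees(np.arccos(u[2])).round(0))
rows(tg)
E
```

```text
lip [ 0.461 -0.113  0.255] tilt 97.0
lip [ 0.457 -0.107  0.232] tilt 104.0
lip [ 0.452 -0.101  0.211] tilt 111.0
lip [ 0.447 -0.092  0.19 ] tilt 118.0
lip [ 0.442 -0.084  0.172] tilt 125.0
lip [ 0.435 -0.075  0.155] tilt 131.0
lip [ 0.427 -0.068  0.139] tilt 137.0
lip [ 0.422 -0.061  0.125] tilt 141.0
[0.003, 0.002, 0.178] [-0.18, 0.52, 0.06] err 0.000 dq 0.15 z0.26 q6 -0.39
[-0.0, 0.0, 0.174] [-0.19, 0.52, 0.06] err 0.000 dq 0.13 z0.27 q6 -0.46
[0.0, 0.0, 0.174] [-0.2, 0.52, 0.06] err 0.000 dq 0.12 z0.27 q6 -0.54
[0.0, -0.0, 0.174] [-0.2, 0.52, 0.06] err 0.000 dq 0.11 z0.28 q6 -0.61
[0.0, 0.0, 0.174] [-0.21, 0.51, 0.06] err 0.000 dq 0.10 z0.28 q6 -0.68
[-0.0, 0.0, 0.174] [-0.21, 0.51, 0.06] err 0.000 dq 0.09 z0.28 q6 -0.75
[0.0, -0.0, 0.174] [-0.22, 0.5, 0.06] err 0.000 dq 0.08 z0.29 q6 -0.81
[-0.0, 0.0, 0.174] [-0.22, 0.5, 0.06] err 0.000 dq 0.07 z0.29 q6 -0.88
[0.14, 0.072, -0.104] [0.01, 0.02, 0.03] err 0.000 dq 0.09 z0.29 q6 -0.78
[0.143, 0.082, -0.091] [0.01, 0.02, 0.03] err 0.000 dq 0.10 z0.29 q6 -0.68
[0.146, 0.09, -0.077] [0.01, 0.02, 0.03] err 0.000 dq 0.10 z0.30 q6 -0.58
[
[... 309 characters left out ...]
0.002] [-0.0, -0.0, 0.03] err 0.000 dq 0.11 z0.31 q6 -0.04
[0.153, 0.108, 0.019] [-0.0, -0.0, 0.03] err 0.000 dq 0.11 z0.31 q6 0.07
[0.059, 0.162, 0.03] [0.0, 0.0, -0.19] err 0.000 dq 0.16 z0.30 q6 0.23
[0.059, 0.162, 0.03] [0.0, 0.0, -0.19] err 0.000 dq 0.16 z0.28 q6 0.38
[0.059, 0.162, 0.03] [0.0, 0.0, -0.19] err 0.000 dq 0.16 z0.27 q6 0.54
[0.059, 0.162, 0.03] [0.0, 0.0, -0.19] err 0.000 dq 0.16 z0.26 q6 0.70
[0.059, 0.162, 0.03] [0.0, 0.0, -0.19] err 0.000 dq 0.16 z0.25 q6 0.86
[0.059, 0.162, 0.03] [0.0, 0.0, -0.19] err 0.000 dq 0.16 z0.24 q6 1.02
[0.059, 0.162, 0.03] [0.0, 0.0, -0.19] err 0.000 dq 0.16 z0.23 q6 1.18
[0.059, 0.162, 0.03] [0.0, -0.0, -0.19] err 0.000 dq 0.16 z0.22 q6 1.34
```

>>> {"api": "servo_tool", "payload": {"moves": [[[0,0,0.174],[-0.18,0.52,0.06],0],[[0,0,0.174],[-0.19,0.52,0.06],0],[[0,0,0.174],[-0.2,0.52,0.06],0],[[0,0,0.174],[-0.2,0.52,0.06],0],[[0,0,0.174],[-0.21,0.51,0.06],0],[[0,0,0.174],[-0.21,0.51,0.06],0],[[0,0,0.174],[-0.22,0.5,0.06],0],[[0,0,0.174],[-0.22,0.5,0.06],0],[[0,0,0],[0,0,0],0]]}}

```text
clock: 9.52
tcp_pos: [0.3971, -0.0878, 0.2857]
ee_rot: [-0.221, 0.756, 0.53, 0.313]
force: [0.3, 0.1, -3.9]
opening: 0.02
gripper_force: 43.9
```

```bash
cat > pour.py <<'E'
from plan import *
from h import r,blobs,ray,cv2,st
st()
im=r.get_image('side'); cv2.imwrite('pics/sp.png',im)
im=r.get_image('top'); k=max(blobs(im,'teal',100),key=cv2.contourArea); (u,v),rad=cv2.minEnclosingCircle(k); bowl=ray('top',u,v,.076)[:2]; print('bowl',bowl.round(4),rad)
import sys
if rad<29: bowl=np.array([.4228,-.0755])
psi=float(sys.argv[1]); E=10
def pg(phi,z):
    m=ori(psi,E,phi); l,u=lip(m); return np.r_[bowl-l[:2]-.03*u[:2],z-l[2]],m
T,M,q=cur(); Gn=T-.019*M[:,2]; tg=[]
G2,_=pg(80,.16)
for k in range(1,10):
    w=k/9; m=ori(psi,-45+(45+E)*w,80*w); G=(1-w)*Gn+w*G2; G[2]+=.03*np.sin(np.pi*w); tg.append((tcp(G,m),m))
for k in range(1,9):
    w=k/8; G,m=pg(80+80*w,.16-.045*w); tg.append((tcp(G,m),m)); l,u=lip(m); print('lip',(l+G).round(3),'G',G.round(3),'tilt',np.degrees(np.arccos(u[2])).round(0))
rows(tg)
E
python3 pour.py 70
```

```text
t 9.53 tcp [ 0.3971 -0.0878  0.2857] x [0.242 0.663 0.708] y [ 0.94  -0.34  -0.002] z [ 0.239  0.666 -0.706] q [-0.99  0.32  1.92  0.6   1.47 -0.88] open 0.0200 f 43.9
bowl [ 0.4341 -0.0801] 29.807815551757812
lip [ 0.421 -0.053  0.154] G [ 0.352 -0.043  0.192] tilt 97.0
lip [ 0.421 -0.054  0.149] G [ 0.356 -0.05   0.198] tilt 104.0
lip [ 0.422 -0.055  0.143] G [ 0.362 -0.058  0.203] tilt 111.0
lip [ 0.423 -0.056  0.138] G [ 0.368 -0.067  0.206] tilt 118.0
lip [ 0.425 -0.057  0.132] G [ 0.375 -0.077  0.208] tilt 125.0
lip [ 0.427 -0.058  0.126] G [ 0.385 -0.086  0.208] tilt 131.0
lip [ 0.43  -0.06   0.121] G [ 0.395 -0.095  0.207] tilt 137.0
lip [ 0.433 -0.061  0.115] G [ 0.403 -0.104  0.204] tilt 141.0
[0.139, 0.071, -0.102] [-0.06, 0.14, -0.01] err 0.000 dq 0.08 z0.28 q6 -0.80
[0.143, 0.082, -0.091] [-0.06, 0.14, -0.03] err 0.000 dq 0.08 z0.28 q6 -0.72
[0.146, 0.09, -0.077] [-0.07, 0.14, -0.07] err 0.000 dq 0.08 z0.28 q6 -0.64
[0.149, 0.097, -0.062] [-0.07, 0.14, -0.12] err 0.000 dq 0.08 z0.27 q6 -0.56
[0.151, 0.103, -0.047] [-0.07, 0.13, -0.18] err 0.000 dq 0.09 z0.26 q6 -0.50
[0.
[... 188 characters left out ...]
0.33] err 0.000 dq 0.13 z0.21 q6 -0.32
[0.153, 0.108, 0.019] [-0.07, 0.12, -0.35] err 0.000 dq 0.13 z0.19 q6 -0.26
[0.059, 0.162, 0.03] [-0.03, -0.12, 0.1] err 0.000 dq 0.19 z0.20 q6 -0.06
[0.059, 0.162, 0.03] [0.06, -0.11, 0.09] err 0.000 dq 0.20 z0.20 q6 0.13
[0.059, 0.162, 0.03] [0.11, -0.13, 0.08] err 0.000 dq 0.20 z0.21 q6 0.34
[0.059, 0.162, 0.03] [0.09, -0.16, 0.06] err 0.000 dq 0.20 z0.21 q6 0.54
[0.059, 0.162, 0.03] [0.12, -0.16, 0.03] err 0.000 dq 0.20 z0.21 q6 0.74
[0.059, 0.162, 0.03] [0.15, -0.16, 0.0] err 0.000 dq 0.20 z0.21 q6 0.95
[0.059, 0.162, 0.03] [0.17, -0.15, -0.02] err 0.000 dq 0.20 z0.21 q6 1.15
[0.059, 0.162, 0.03] [0.13, -0.14, -0.05] err 0.000 dq 0.20 z0.21 q6 1.35
```

View pics/sp.png

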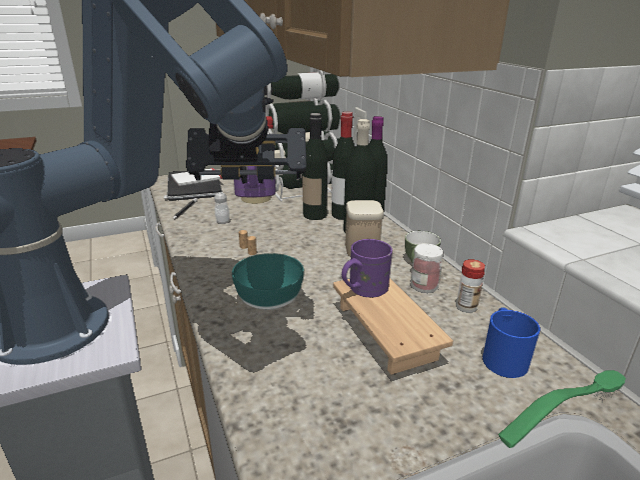

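The side view shows the bowl unmoved at (268,281), with the mug held upright above and beyond it. The top-view bowl estimate was biased by arm occlusion, so I'm keeping (0.4228, -0.0755). Pouring now.

>>> {"api": "servo_tool", "payload": {"moves": [[[0.139,0.071,-0.102],[-0.08,0.15,-0.01],0],[[0.143,0.082,-0.091],[-0.08,0.15,-0.03],0],[[0.146,0.09,-0.077],[-0.09,0.15,-0.07],0],[[0.149,0.097,-0.062],[-0.09,0.15,-0.12],0],[[0.151,0.103,-0.047],[-0.09,0.14,-0.18],0],[[0.152,0.107,-0.031],[-0.09,0.14,-0.24],0],[[0.153,0.109,-0.014],[-0.09,0.14,-0.29],0],[[0.153,0.109,0.002],[-0.09,0.13,-0.33],0],[[0.153,0.108,0.019],[-0.09,0.13,-0.35],0]]}}

```text
clock: 10.75
tcp_pos: [0.3505, -0.0142, 0.186]
ee_rot: [0.738, -0.642, 0.057, -0.2]
force: [0.7, -1.1, -3.3]
opening: 0.0203
gripper_force: 44.3
```

>>> {"api": "servo_tool", "payload": {"moves": [[[0.059,0.162,0.03],[-0.03,-0.12,0.1],0],[[0.059,0.162,0.03],[0.06,-0.11,0.09],0],[[0.059,0.162,0.03],[0.11,-0.13,0.08],0],[[0.059,0.162,0.03],[0.09,-0.16,0.06],0],[[0.059,0.162,0.03],[0.12,-0.16,0.03],0],[[0.059,0.162,0.03],[0.15,-0.16,0],0],[[0.059,0.162,0.03],[0.17,-0.15,-0.02],0],[[0.059,0.162,0.03],[0.13,-0.14,-0.05],0],[[0,0,0],[0,0,0],0],[[0,0,0],[0,0,0],0]]}}

```text
clock: 12.0
tcp_pos: [0.3974, -0.0806, 0.2064]
ee_rot: [0.695, -0.455, 0.454, 0.322]
force: [-1.0, 0.7, -2.5]
opening: 0.0204
gripper_force: 44.2
```

```bash
python3 - <<'E'
from h import *
from plan import *
st(); cv2.imwrite('pics/s5.png',r.get_image('side'))
T,M,q=cur(); l,u=lip(M); print('lip',T-.019*M[:,2]+l,u)
E
```

```text
t 12.00 tcp [ 0.3974 -0.0806  0.2064] x [ 0.38   0.033 -0.924] y [-0.861  0.379 -0.341] z [0.339 0.925 0.173] q [-1.13  1.07  1.94  0.81  1.84  1.31] open 0.0204 f 44.2
lip [ 0.41796203 -0.0555399   0.11453812] [ 0.02927149 -0.63002255 -0.77602497]
```

View pics/s5.png

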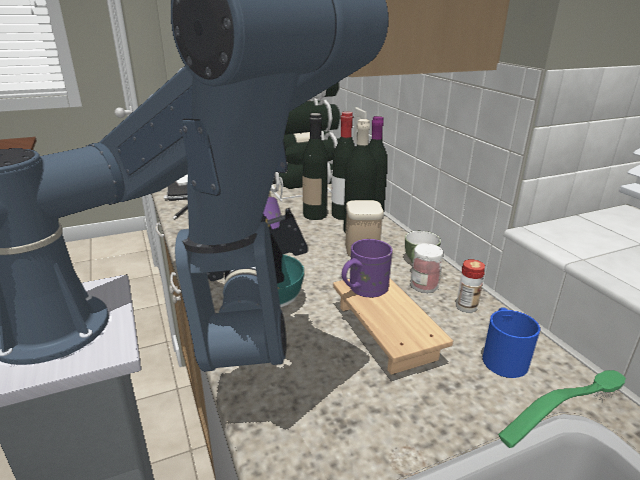

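The arm hides the bowl from the side view, but the held weight fell from about 3.3 to 2.5 N, which fits three corks leaving. I'll right the mug by the reverse path, then check from the top.

>>> {"api": "servo_tool", "payload": {"moves": [[[0,0,0],[0,0,0],0],[[-0.059,-0.162,-0.03],[-0.13,0.14,0.15],0],[[-0.059,-0.162,-0.03],[-0.17,0.15,0.12],0],[[-0.059,-0.162,-0.03],[-0.15,0.16,0.1],0],[[-0.059,-0.162,-0.03],[-0.12,0.16,0],0],[[-0.059,-0.162,-0.03],[-0.09,0.16,-0.06],0],[[-0.059,-0.162,-0.03],[-0.11,0.13,-0.08],0],[[-0.059,-0.162,-0.03],[-0.06,0.11,-0.09],0],[[-0.059,-0.162,-0.03],[0.03,0.12,0],0]]}}

```text
clock: 13.18
tcp_pos: [0.3496, -0.0126, 0.215]
ee_rot: [0.738, -0.641, 0.052, -0.203]
force: [0.6, 0.1, -2.8]
opening: 0.0204
gripper_force: 44.2
```

>>> {"api": "servo_tool", "payload": {"moves": [[[-0.153,-0.108,-0.019],[0.09,-0.13,0.35],0],[[-0.153,-0.109,-0.002],[0.09,-0.13,0.33],0],[[-0.153,-0.109,0.014],[0.09,-0.14,0.29],0],[[-0.152,-0.107,0.031],[0.09,-0.14,0.24],0],[[-0.151,-0.103,0.047],[0.09,-0.14,0.15],0],[[-0.149,-0.097,0.062],[0.09,-0.15,0],0],[[-0.146,-0.09,0.077],[0.09,-0.15,0],0],[[-0.143,-0.082,0.091],[0.08,-0.15,0],0],[[-0.139,-0.071,0.102],[0.08,-0.15,0],0],[[0,0,0],[0,0,0],0]]}}

```text
clock: 14.42
tcp_pos: [0.3961, -0.0878, 0.2977]
ee_rot: [-0.22, 0.757, 0.53, 0.313]
force: [0.5, -0.2, -3.8]
opening: 0.02
gripper_force: 43.9
```

```bash
python3 - <<'E'
from h import *
from plan import *
st(); print(r.sense()['force']); im=r.get_image('top'); cv2.imwrite('pics/t6.png',cv2.resize(im[190:390,200:500],None,fx=2.6,fy=2.6))
T,M,q=cur(); Gn=T-.019*M[:,2]; print('G',Gn,'mug up',(M@REL)[:,2])
for u,v,z in((366,258,.06),(467,258,.06),(467,212,.06),(522,250,0)): print(ray('top',u,v,z).round(3))
ax=np.array([.465,-.42,0])
for psi in(-10,-25,-40):
    c=np.array([np.cos(np.radians(psi)),np.sin(np.radians(psi)),0])
    Gp=ax-.057*c+[0,0,.048]
    o,b,s=path([(Gn,70,-45,0),((Gn+Gp)/2*[1,1,0]+[-.02,0,.28],(70+psi)/2,-45,0),(Gp+[0,0,.15],psi,-45,0),(Gp,psi,-45,0)],q)
    print(psi,Gp.round(3),b.round(3),s.round(2),o[-2:])
E
```

```text
t 14.43 tcp [ 0.3961 -0.0878  0.2977] x [0.242 0.664 0.707] y [ 0.94  -0.341 -0.001] z [ 0.24   0.665 -0.707] q [-0.99  0.3   1.91  0.6   1.5  -0.87] open 0.0200 f 43.9
[ 0.45596618 -0.20895852 -3.83350258]
G [ 0.39120221 -0.10041047  0.31058859] mug up [ 0.00286665 -0.00316601  0.99999088]
[ 0.535 -0.145  0.06 ]
[ 0.533 -0.393  0.06 ]
[ 0.648 -0.4    0.06 ]
[ 0.558 -0.557  0.   ]
-10 [ 0.409 -0.41   0.048] 0.0 0.06 [array([-1.32,  0.51,  2.03,  1.32,  0.73, -0.68]), array([-1.32,  0.86,  2.07,  1.78,  0.72, -1.28])]
-25 [ 0.413 -0.396  0.048] 0.0 0.11 [array([-1.23,  0.48,  2.13,  1.71,  0.53, -0.78]), array([-1.23,  0.88,  2.18,  2.29,  0.73, -1.49])]
-40 [ 0.421 -0.383  0.048] 0.0 0.2 [array([-1.07,  0.47,  2.18,  2.33,  0.36, -1.06]), array([-1.07,  0.89,  2.23,  2.76,  0.77, -1.56])]
```

View pics/t6.png

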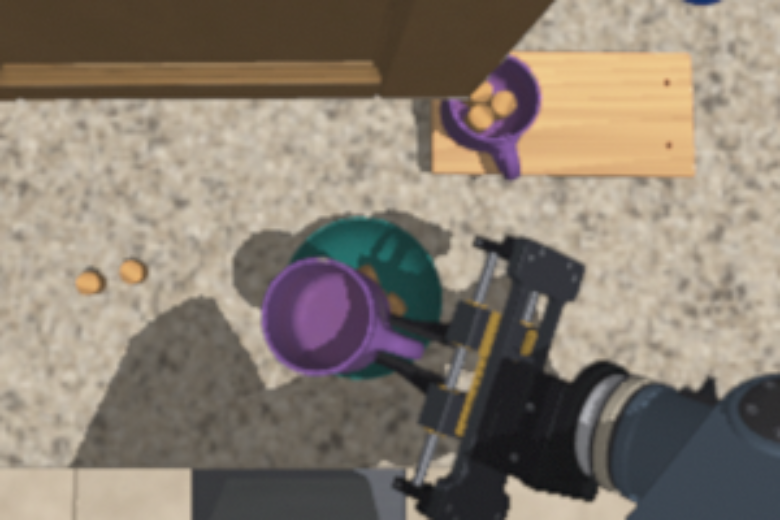

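The held mug at (325,315) is empty, its corks lie in the bowl, and no spills are visible. The riser ends at y=-0.393 and the sink starts at -0.557, so the mug fits on the worktop just right of the riser.

```bash
python3 - <<'E'
from plan import *
T,M,q=cur(); Gn=T-.019*M[:,2]; psi=-10
ax=np.array([.57,-.46,0]); c=np.array([np.cos(np.radians(psi)),np.sin(np.radians(psi)),0]); Gp=ax-.057*c+[0,0,.0495]
print(Gp)
tg=[]
for k in range(1,10):
    w=k/9; m=ori(70-80*w,-45,0); G=(1-w)*Gn+w*(Gp+[0,0,.18]); tg.append((tcp(G,m),m))
tg.append((tcp(Gp,m),m))
rows(tg)
E
```

```text
[ 0.51386596 -0.45010205  0.0495    ]
[-0.003, -0.003, -0.155] [0.26, -0.66, -0.15] err 0.000 dq 0.06 z0.29 q6 -0.82
[0.0, -0.0, -0.155] [0.26, -0.67, -0.15] err 0.000 dq 0.07 z0.28 q6 -0.76
[-0.0, 0.0, -0.155] [0.25, -0.67, -0.15] err 0.000 dq 0.07 z0.27 q6 -0.70
[0.0, 0.0, -0.155] [0.25, -0.67, -0.15] err 0.000 dq 0.08 z0.26 q6 -0.64
[-0.0, 0.0, -0.155] [0.24, -0.68, -0.15] err 0.000 dq 0.09 z0.25 q6 -0.58
[0.0, -0.0, -0.155] [0.24, -0.68, -0.15] err 0.000 dq 0.10 z0.24 q6 -0.51
[0.0, 0.0, -0.155] [0.23, -0.68, -0.15] err 0.000 dq 0.11 z0.23 q6 -0.45
[0.0, -0.0, -0.155] [0.23, -0.68, -0.15] err 0.000 dq 0.11 z0.23 q6 -0.37
[-0.0, 0.0, -0.155] [0.22, -0.68, -0.15] err 0.000 dq 0.12 z0.22 q6 -0.29
[0.0, 0.0, 0.0] [0.0, 0.0, -3.0] err 0.000 dq 0.65 z0.04 q6 -0.94
```

>>> {"api": "servo_tool", "payload": {"moves": [[[0,0,-0.155],[0.26,-0.66,-0.15],0],[[0,0,-0.155],[0.26,-0.67,-0.15],0],[[0,0,-0.155],[0.25,-0.67,-0.15],0],[[0,0,-0.155],[0.25,-0.67,-0.15],0],[[0,0,-0.155],[0.24,-0.68,-0.15],0],[[0,0,-0.155],[0.24,-0.68,-0.15],0],[[0,0,-0.155],[0.23,-0.68,-0.15],0],[[0,0,-0.155],[0.23,-0.68,-0.15],0],[[0,0,-0.155],[0.22,-0.68,-0.15],0],[[0,0,0],[0,0,0],0]]}}

```text
clock: 15.72
tcp_pos: [0.5268, -0.4527, 0.2127]
ee_rot: [0.03, 0.921, -0.082, 0.38]
force: [-0.4, 0.2, -3.4]
opening: 0.0204
gripper_force: 43.9
```

>>> {"api": "servo_tool", "payload": {"moves": [[[0,0,0],[0,0,-0.6],0],[[0,0,0],[0,0,-0.6],0],[[0,0,0],[0,0,-0.6],0],[[0,0,0],[0,0,-0.6],0],[[0,0,0],[0,0,-0.35],0],[[0,0,0],[0,0,-0.1],0],[[0,0,0],[0,0,0],0]]}}

```text
clock: 16.6
tcp_pos: [0.5275, -0.4527, 0.045]
ee_rot: [0.032, 0.92, -0.081, 0.382]
force: [-0.5, 1.2, -1.4]
opening: 0.0203
gripper_force: 44.1
```

```bash
python3 - <<'E'
from h import *
from plan import *
st(); T,M,q=cur(); print('G',T-.019*M[:,2],r.sense()['force'],'up',(M@REL)[:,2].round(3))
E
```

```text
t 16.60 tcp [ 0.5275 -0.4527  0.045 ] x [ 0.695 -0.124  0.708] y [-0.173 -0.985 -0.004] z [ 0.698 -0.12  -0.706] q [-1.14  0.85  1.84  1.66  0.63 -0.9 ] open 0.0203 f 44.1
G [ 0.51420481 -0.45040654  0.05841249] [-0.52427117  1.22054877 -1.35825432] up [-0.002 -0.003  1.   ]
```

>>> {"api": "servo_tool", "payload": {"moves": [[[0,0,0],[0,0,-0.05],0],[[0,0,0],[0,0,0],0]]}}

```text
clock: 16.85
tcp_pos: [0.5277, -0.4536, 0.043]
ee_rot: [0.033, 0.92, -0.08, 0.382]
force: [-0.8, 0.9, -0.5]
opening: 0.0206
gripper_force: 44.2
```

>>> {"api": "servo_tool", "payload": {"moves": [[[0,0,0],[0,0,-0.05],0],[[0,0,0],[0,0,0],0]]}}

```text
clock: 17.1
tcp_pos: [0.5276, -0.4537, 0.0393]
ee_rot: [0.033, 0.92, -0.081, 0.382]
force: [-1.7, 0.2, 0.4]
opening: 0.02
gripper_force: 44.3
```

>>> {"api": "servo_tool", "payload": {"moves": [[[0,0,0],[0,0,-0.03],0],[[0,0,0],[0,0,0],0]]}}

```text
clock: 17.35
tcp_pos: [0.5275, -0.4538, 0.0372]
ee_rot: [0.033, 0.92, -0.081, 0.381]
force: [-2.1, 0.9, 0.4]
opening: 0.0202
gripper_force: 44.3
```

>>> {"api": "servo_tool", "payload": {"moves": [[[0,0,0],[0,0,0],24],[[0,0,0],[0,0,0],30],[[0,0,0],[0,0,0],50],[[0,0,0],[0,0,0],60],[[0,0,0],[0,0,0],60],[[0,0,0],[-0.3,0.05,0.3],60],[[0,0,0],[-0.35,0.06,0.35],60],[[0,0,0],[-0.35,0.06,0.35],60],[[0,0,0],[-0.35,0.06,0.35],60],[[0,0,0],[-0.2,0.03,0.5],60]]}}

```text
clock: 18.6
tcp_pos: [0.4335, -0.4374, 0.1483]
ee_rot: [0.032, 0.92, -0.081, 0.381]
force: [0.3, -0.6, 0.0]
opening: 0.0602
gripper_force: 0.0
```

>>> {"api": "servo_tool", "payload": {"moves": [[[0,0,0],[0,0.5,0.5],70],[[0,0,0],[0,0.5,0.3],70],[[0,0,0],[0,0.5,0],70],[[0,0,0],[0,0,0],70]]}}

```text
clock: 19.1
tcp_pos: [0.4343, -0.345, 0.1964]
ee_rot: [0.032, 0.921, -0.08, 0.381]
force: [-0.1, 0.9, 0.6]
opening: 0.0699
gripper_force: 0.0
```

```bash
python3 - <<'E'
from h import *
from plan import *
st(); im=r.get_image('side');cv2.imwrite('pics/s7.png',im)
goal((.592-.0555,-.190-.0135,.108),13.5,45,.1)
psi=13.5
T,M,q=cur(); Gn=T-.019*M[:,2]; G=np.array([.592-.0555,-.2035,.108]); z=ori(psi,-45,0)[:,2]
print(path([(Gn,-10,-45,0),(G-.1*z,psi,-45,0),(G,psi,-45,0)],q))
E
```

```text
t 19.10 tcp [ 0.4343 -0.345   0.1964] x [ 0.697 -0.123  0.707] y [-0.172 -0.985 -0.003] z [ 0.697 -0.119 -0.708] q [-1.24  0.44  2.14  1.43  0.68 -0.73] open 0.0699 f 0.0
TCP goal [ 0.4808 -0.2169  0.1653] shift [ 0.77  2.18 -0.52] rotvec [-0.001  0.     0.41 ] ang 0.41 z [ 0.688  0.165 -0.707]
([array([-1.07,  0.52,  2.16,  1.36,  0.77, -0.92]), array([-0.9 ,  0.72,  2.09,  1.64,  0.7 , -1.09])], np.float64(2.987193825632062e-10), np.float64(0.025744482688837778))
```

View pics/s7.png

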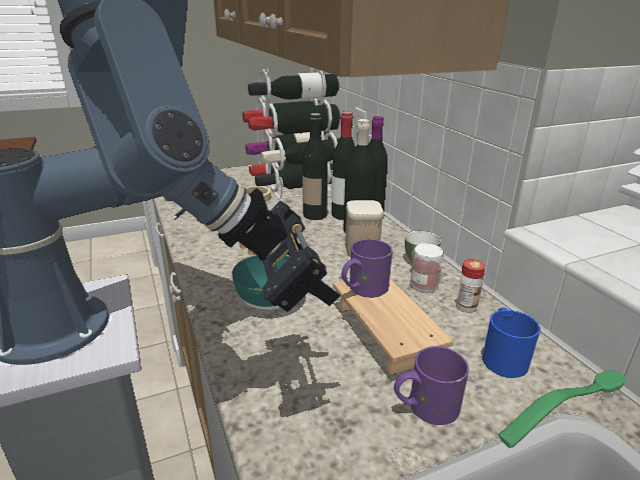

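The first mug stands upright right of the riser at (438,385). Now the second one.

>>> {"api": "servo_tool", "payload": {"moves": [[[0,0,0.1],[0.1,0.5,0],70],[[0,0,0.1],[0.1,0.5,0],70],[[0,0,0.1],[0.1,0.5,0],70],[[0,0,0.11],[0.17,0.4,-0.12],70],[[0,0,0],[0.15,0.28,-0.2],70],[[0,0,0],[0.15,0,-0.2],70],[[0,0,0],[0,0,0],70]]}}

```text
clock: 20.02
tcp_pos: [0.4814, -0.2184, 0.1641]
ee_rot: [-0.046, 0.918, 0.108, 0.38]
force: [-0.3, 0.1, -0.2]
opening: 0.07
gripper_force: 0.0
```

```bash
python3 - <<'E'
from h import *
from scipy.optimize import least_squares
st(); c=cam('wrist'); im=r.get_image('wrist'); cv2.imwrite('pics/w8.png',im)
goal((.592-.0555,-.190-.0135,.108),13.5,45,.1)
for P in [(.5365,-.2035,.108),(.592,-.19,.151)]: print(proj('wrist',P))
k=max(blobs(im,'violet',400),key=cv2.contourArea); P=k[:,0]; print(cv2.boundingRect(k))
up=P[P[:,1]<P[:,1].min()+25]; q=np.array([ray('wrist',*p,.151,c)[:2] for p in up])
print('axis',least_squares(lambda s:np.hypot(*(q-s).T)-.040,q.mean(0)).x.round(4))
# handle: brightest violet columns within lower half
hsv=cv2.cvtColor(im,cv2.COLOR_BGR2HSV); m=mask(im,*COL['violet'])>0
for v in range(175,262,8):
    u=np.where(m[v])[0]; b=u[hsv[v,u,2]>150] if len(u) else u
    if len(u): print(v,u.min(),u.max(),'bright',len(b),(b.min(),b.max(),round(b.mean(),1)) if len(b) else '')
E
```

```text
t 20.02 tcp [ 0.4814 -0.2184  0.1641] x [0.688 0.164 0.707] y [ 0.233 -0.972 -0.001] z [ 0.687  0.166 -0.707] q [-1.08  0.53  2.16  1.36  0.77 -0.92] open 0.0700 f 0.0
TCP goal [ 0.4808 -0.2169  0.1653] shift [-0.01  0.02  0.01] rotvec [-0.001 -0.     0.   ] ang 0.0 z [ 0.688  0.165 -0.707]
[318.95838213 248.11069837]
[318.5871102  148.86921864]
(266, 112, 112, 149)
axis [ 0.5925 -0.1916]
175 272 502 bright 12 (np.int64(279), np.int64(365), np.float64(322.0))
183 272 370 bright 18 (np.int64(292), np.int64(353), np.float64(322.5))
191 274 368 bright 0 
199 276 364 bright 17 (np.int64(320), np.int64(336), np.float64(328.0))
207 280 362 bright 19 (np.int64(315), np.int64(333), np.float64(324.0))
215 279 340 bright 17 (np.int64(317), np.int64(333), np.float64(325.0))
223 281 355 bright 16 (np.int64(318), np.int64(333), np.float64(325.5))
231 284 352 bright 16 (np.int64(318), np.int64(333), np.float64(325.5))
239 289 352 bright 13 (np.int64(320), np.int64(332), np.float64(326.0))
247 301 639 bright 13 (np.int64(620), np.int64(632), np.float64(626.0))
255 317 639 bright 5 (np.int64(612), np.int64(616), np.float64(614.0))
```

>>> {"api": "servo_tool", "payload": {"moves": [[[0,0,0.02],[0.27,0.05,-0.29],70],[[0,0,0.02],[0.28,0.05,-0.29],70],[[0,0,0],[0.29,0.06,-0.29],70],[[0,0,0],[0.29,0.06,-0.3],70],[[0,0,0],[0,0,0],70]]}}

```text
clock: 20.7
tcp_pos: [0.549, -0.2044, 0.0942]
ee_rot: [-0.053, 0.915, 0.127, 0.379]
force: [-0.4, -0.6, -0.1]
opening: 0.07
gripper_force: 0.0
```

>>> {"api": "servo_tool", "payload": {"moves": [[[0,0,0],[0,0,0],20],[[0,0,0],[0,0,0],10],[[0,0,0],[0,0,0],0],[[0,0,0],[0,0,0],0],[[0,0,0],[0,0,0],0],[[0,0,0],[0,0,0],0]], "squeeze": 45}}

```text
clock: 21.45
tcp_pos: [0.5486, -0.2041, 0.0948]
ee_rot: [-0.053, 0.915, 0.127, 0.379]
force: [0.0, -0.7, -0.7]
opening: 0.0197
gripper_force: 44.1
```

>>> {"api": "servo_tool", "payload": {"moves": [[[0,0,0],[0,0,0.4],0],[[0,0,0],[0,0,0.5],0],[[0,0,0],[-0.4,0,0.6],0],[[0,0,0],[-0.4,0,0.6],0],[[0,0,0],[-0.4,0,0.6],0],[[0,0,0],[0,0,0],0]]}}

```text
clock: 22.2
tcp_pos: [0.4757, -0.2043, 0.2582]
ee_rot: [-0.051, 0.915, 0.127, 0.379]
force: [0.2, -1.1, -3.4]
opening: 0.0197
gripper_force: 43.9
```

```bash
python3 - <<'E'
from h import *
from plan import *
st(); print(r.sense()['force'])
im=r.get_image('top'); k=max(blobs(im,'teal',100),key=cv2.contourArea); (u,v),rad=cv2.minEnclosingCircle(k); print('bowl',ray('top',u,v,.076)[:2].round(4),rad,cv2.boundingRect(k))
im=r.get_image('side'); k=max(blobs(im,'teal',100),key=cv2.contourArea); print(cv2.boundingRect(k)); k=max(blobs(cv2.imread('pics/side0.png'),'teal',100),key=cv2.contourArea); print(cv2.boundingRect(k))
bowl=np.array([.4228,-.0755]); m=ori(70,10,160); l,u=lip(m); Gf=np.r_[bowl-l[:2]-.015*u[:2]/np.hypot(*u[:2]),.125-l[2]]
Gu=Gf+[0,0,.09]; T,M,q=cur(); Gn=T-.019*M[:,2]
psi=15.8; tg=[]
for k in range(1,8):
    w=k/7; G=(1-w)*Gn+w*Gu; mm=ori(psi+(70-psi)*w,-45,0); tg.append((tcp(G,mm),mm))
rows(tg)
E
```

```text
t 22.20 tcp [ 0.4757 -0.2043  0.2582] x [0.68  0.194 0.707] y [ 0.271 -0.962  0.003] z [ 0.681  0.19  -0.707] q [-1.08  0.29  2.09  1.07  0.9  -0.55] open 0.0197 f 43.9
[ 0.1762896  -1.12648241 -3.43511524]
bowl [ 0.4227 -0.0757] 31.067703247070312 (308, 274, 62, 61)
(232, 254, 72, 52)
(232, 254, 71, 52)
[-0.0, -0.002, 0.135] [-0.18, 0.28, 0.08] err 0.000 dq 0.10 z0.26 q6 -0.59
[0.0, 0.0, 0.135] [-0.18, 0.27, 0.08] err 0.000 dq 0.10 z0.27 q6 -0.63
[-0.0, 0.0, 0.135] [-0.19, 0.27, 0.08] err 0.000 dq 0.09 z0.27 q6 -0.68
[0.0, -0.0, 0.135] [-0.19, 0.27, 0.08] err 0.000 dq 0.08 z0.28 q6 -0.73
[-0.0, 0.0, 0.135] [-0.19, 0.27, 0.08] err 0.000 dq 0.08 z0.28 q6 -0.78
[0.0, -0.0, 0.135] [-0.2, 0.26, 0.08] err 0.000 dq 0.07 z0.29 q6 -0.83
[-0.0, 0.0, 0.135] [-0.2, 0.26, 0.08] err 0.000 dq 0.06 z0.29 q6 -0.88
```

>>> {"api": "servo_tool", "payload": {"moves": [[[0,0,0.135],[-0.18,0.28,0.08],0],[[0,0,0.135],[-0.18,0.27,0.08],0],[[0,0,0.135],[-0.19,0.27,0.08],0],[[0,0,0.135],[-0.19,0.27,0.08],0],[[0,0,0.135],[-0.19,0.27,0.08],0],[[0,0,0.135],[-0.2,0.26,0.08],0],[[0,0,0.135],[-0.2,0.26,0.05],0],[[0,0,0],[0,0,0],0]]}}

```text
clock: 23.3
tcp_pos: [0.3974, -0.0906, 0.2873]
ee_rot: [-0.221, 0.757, 0.529, 0.313]
force: [0.2, -0.8, -3.5]
opening: 0.0196
gripper_force: 43.9
```

```bash
python3 - <<'E'
from h import *
st(); im=r.get_image('side'); k=max(blobs(im,'teal',100),key=cv2.contourArea); print(cv2.boundingRect(k))
E
```

```text
t 23.30 tcp [ 0.3974 -0.0906  0.2873] x [0.243 0.663 0.708] y [ 0.94  -0.342 -0.003] z [ 0.24   0.666 -0.706] q [-0.99  0.32  1.91  0.6   1.48 -0.88] open 0.0196 f 43.9
(232, 255, 71, 51)
```

>>> {"api": "servo_tool", "payload": {"moves": [[[0.139,0.071,-0.102],[-0.08,0.17,-0.02],0],[[0.143,0.082,-0.091],[-0.08,0.17,-0.04],0],[[0.146,0.09,-0.077],[-0.09,0.15,-0.07],0],[[0.149,0.097,-0.062],[-0.09,0.15,-0.12],0],[[0.151,0.103,-0.047],[-0.09,0.14,-0.18],0],[[0.152,0.107,-0.031],[-0.09,0.14,-0.24],0],[[0.153,0.109,-0.014],[-0.09,0.14,-0.29],0],[[0.153,0.109,0.002],[-0.09,0.13,-0.33],0],[[0.153,0.108,0.019],[-0.09,0.13,-0.35],0]]}}

```text
clock: 24.48
tcp_pos: [0.3505, -0.013, 0.1868]
ee_rot: [0.738, -0.642, 0.057, -0.199]
force: [0.4, -0.0, -4.2]
opening: 0.0195
gripper_force: 44.3
```

>>> {"api": "servo_tool", "payload": {"moves": [[[0.059,0.162,0.03],[-0.03,-0.12,0.1],0],[[0.059,0.162,0.03],[0.06,-0.11,0.09],0],[[0.059,0.162,0.03],[0.11,-0.13,0.08],0],[[0.059,0.162,0.03],[0.09,-0.16,0.06],0],[[0.059,0.162,0.03],[0.12,-0.16,0.03],0],[[0.059,0.162,0.03],[0.15,-0.16,0],0],[[0.059,0.162,0.03],[0.17,-0.15,-0.02],0],[[0.059,0.162,0.03],[0.13,-0.14,-0.05],0],[[0,0,0],[0,0,0],0],[[0,0,0],[0,0,0],0]]}}

```text
clock: 25.72
tcp_pos: [0.3974, -0.0797, 0.2071]
ee_rot: [0.695, -0.455, 0.454, 0.322]
force: [0.4, 0.2, -2.7]
opening: 0.0192
gripper_force: 44.2
```

>>> {"api": "servo_tool", "payload": {"moves": [[[0,0,0],[0,0,0],0],[[-0.059,-0.162,-0.03],[-0.13,0.14,0.15],0],[[-0.059,-0.162,-0.03],[-0.17,0.15,0.12],0],[[-0.059,-0.162,-0.03],[-0.15,0.16,0.1],0],[[-0.059,-0.162,-0.03],[-0.12,0.16,0],0],[[-0.059,-0.162,-0.03],[-0.09,0.16,-0.06],0],[[-0.059,-0.162,-0.03],[-0.11,0.13,-0.08],0],[[-0.059,-0.162,-0.03],[-0.06,0.11,-0.09],0],[[-0.059,-0.162,-0.03],[0.03,0.12,0],0]]}}

```text
clock: 26.85
tcp_pos: [0.3495, -0.012, 0.2157]
ee_rot: [0.738, -0.641, 0.052, -0.203]
force: [0.4, -0.5, -2.6]
opening: 0.0197
gripper_force: 44.3
```

>>> {"api": "servo_tool", "payload": {"moves": [[[-0.153,-0.108,-0.019],[0.09,-0.13,0.35],0],[[-0.153,-0.109,-0.002],[0.09,-0.13,0.33],0],[[-0.153,-0.109,0.014],[0.09,-0.14,0.29],0],[[-0.152,-0.107,0.031],[0.09,-0.14,0.24],0],[[-0.151,-0.103,0.047],[0.09,-0.14,0.15],0],[[-0.149,-0.097,0.062],[0.09,-0.15,0],0],[[-0.146,-0.09,0.077],[0.09,-0.15,0],0],[[-0.143,-0.082,0.091],[0.08,-0.15,0],0],[[-0.139,-0.071,0.102],[0.08,-0.15,0],0],[[0,0,0],[0,0,0],0]]}}

```text
clock: 28.1
tcp_pos: [0.3961, -0.0872, 0.2983]
ee_rot: [-0.22, 0.757, 0.53, 0.313]
force: [-0.1, 0.0, -2.7]
opening: 0.0199
gripper_force: 44.0
```

```bash
python3 - <<'E'
from h import *
from plan import *
st(); im=r.get_image('top'); cv2.imwrite('pics/t9.png',cv2.resize(im[190:390,200:500],None,fx=2.6,fy=2.6))
for k in blobs(im,'cork',15): print(cv2.boundingRect(k),cv2.contourArea(k))
T,M,q=cur(); Gn=T-.019*M[:,2]
for psi,ax in((-10,(.465,-.32,0)),(-25,(.465,-.32,0)),(10,(.465,-.3,0))):
    ax=np.array(ax); c=np.array([np.cos(np.radians(psi)),np.sin(np.radians(psi)),0]); Gp=ax-.057*c+[0,0,.0515]
    print(psi,Gp,path([(Gn,70,-45,0),(Gp+[0,0,.18],psi,-45,0),(Gp,psi,-45,0)],q))
psi=-10;ax=np.array((.465,-.32,0));c=np.array([np.cos(np.radians(psi)),np.sin(np.radians(psi)),0]); Gp=ax-.057*c+[0,0,.0515]
tg=[]
for k in range(1,10):
    w=k/9; m=ori(70-80*w,-45,0); G=(1-w)*Gn+w*(Gp+[0,0,.18]); tg.append((tcp(G,m),m))
tg.append((tcp(Gp,m),m)); rows(tg)
E
```

```text
t 28.10 tcp [ 0.3961 -0.0872  0.2983] x [0.242 0.664 0.707] y [ 0.94  -0.341 -0.001] z [ 0.24   0.665 -0.707] q [-0.99  0.29  1.91  0.6   1.5  -0.86] open 0.0199 f 44.0
(379, 318, 11, 26) 15.5
(344, 296, 9, 8) 30.0
(229, 294, 10, 9) 56.5
(332, 287, 11, 8) 34.5
(263, 264, 16, 17) 120.5
(0, 216, 113, 8) 674.5
(199, 214, 147, 9) 1018.5
(366, 209, 101, 49) 4228.5
-10 [ 0.40886596 -0.31010205  0.0515    ] ([array([-1.25,  0.36,  2.2 ,  1.4 ,  0.68, -0.7 ]), array([-1.25,  0.9 ,  2.29,  2.11,  0.81, -1.63])], np.float64(2.176048230495553e-10), np.float64(0.12179420757462966))
-25 [ 0.41334046 -0.29591076  0.0515    ] ([array([-1.11,  0.33,  2.28,  1.84,  0.47, -0.81]), array([-1.11,  0.95,  2.39,  2.57,  0.95, -1.72])], np.float64(4.30742108648019e-10), np.float64(0.2310086029984204))
10 [ 0.40886596 -0.30989795  0.0515    ] ([array([-1.3 ,  0.41,  2.06,  1.07,  0.93, -0.7 ]), array([-1.3 ,  0.86,  2.14,  1.52,  0.78, -1.37])], np.float64(3.169686735304822e-13), np.float64(0.05860050920075088))
[-0.003, -0.003, -0.155] [0.06, -0.4, -0.15] err 0.000 dq 0.07 z0.29 q6 -0.83
[0.0, -0.0, -0.155] [0.06, -0.41, -0.15] err 0.000 dq 0.08 z0.28 q6 -0.80
[-0.0, 0.0, -0.155] [0.06, -0.41, -0.15] err 0.000 dq 0.08 z0.27 q6 -0.76
[0.0, 0.0, -0.155] [0.05, -0.42, -0.15] err 0.000 dq 0.09 z0.26 q6 -0.74
[-0.0, 0.0, -0.155] [0.05, -0.42, -0.15] err 0.000 dq 0.09 z0.25 q6 -0.71
[0.0, -0.0, -0.155] [0.05, -0.42, -0.15] err 0.000 dq 0.10 z0.24 q6 -0.69
[0.0, 0.0, -0.155] [0.04, -0.42, -0.15] err 0.000 dq 0.11 z0.24 q6 -0.68
[0.0, -0.0, -0.155] [0.03, -0.42, -0.15] err 0.000 dq 0.13 z0.23 q6 -0.68
[-0.0, 0.0, -0.155] [0.03, -0.42, -0.15] err 0.000 dq 0.16 z0.22 q6 -0.70
[0.0, 0.0, 0.0] [0.0, 0.0, -3.0] err 0.000 dq 0.94 z0.04 q6 -1.63
```

View pics/t9.png

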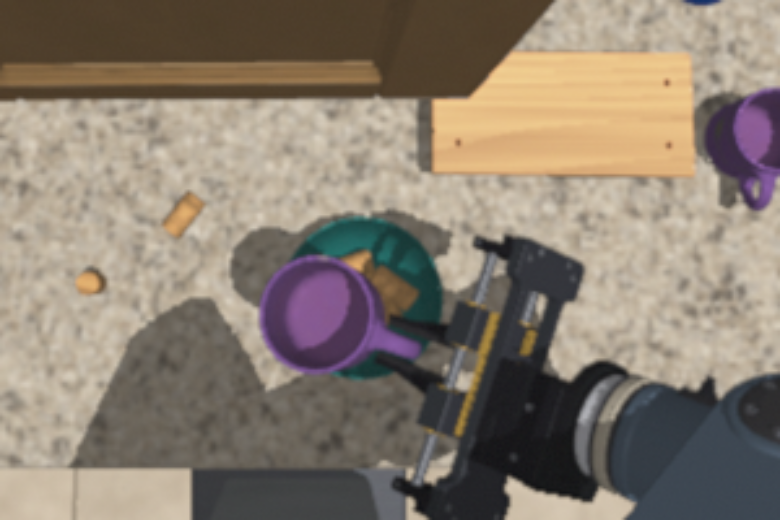

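The second mug is empty too. One loose cork was knocked and now lies at crop (183,215), while the other still stands at (90,282). I'll place this mug on the worktop in front of the riser.

>>> {"api": "servo_tool", "payload": {"moves": [[[0,0,-0.155],[0.06,-0.4,-0.15],0],[[0,0,-0.155],[0.06,-0.41,-0.15],0],[[0,0,-0.155],[0.06,-0.41,-0.15],0],[[0,0,-0.155],[0.05,-0.42,-0.15],0],[[0,0,-0.155],[0.05,-0.42,-0.15],0],[[0,0,-0.155],[0.05,-0.42,-0.15],0],[[0,0,-0.155],[0.04,-0.42,-0.15],0],[[0,0,-0.155],[0.03,-0.42,-0.15],0],[[0,0,-0.155],[0.03,-0.42,-0.15],0],[[0,0,0],[0,0,0],0]]}}

```text
clock: 29.4
tcp_pos: [0.4218, -0.3111, 0.2148]
ee_rot: [0.03, 0.921, -0.082, 0.381]
force: [0.7, 1.1, -2.7]
opening: 0.0193
gripper_force: 43.9
```

>>> {"api": "servo_tool", "payload": {"moves": [[[0,0,0],[0,0,-0.45],0],[[0,0,0],[0,0,-0.45],0],[[0,0,0],[0,0,-0.45],0],[[0,0,0],[0,0,-0.45],0],[[0,0,0],[0,0,-0.45],0],[[0,0,0],[0,0,-0.4],0],[[0,0,0],[0,0,-0.15],0],[[0,0,0],[0,0,-0.05],0],[[0,0,0],[0,0,0],0],[[0,0,0],[0,0,0],0]]}}

```text
clock: 30.65
tcp_pos: [0.4228, -0.3133, 0.0466]
ee_rot: [0.033, 0.92, -0.08, 0.382]
force: [0.5, 0.2, -2.1]
opening: 0.0198
gripper_force: 44.0
```

```bash
python3 - <<'E'
from h import *
from plan import *
st(); T,M,q=cur(); print('G',T-.019*M[:,2],r.sense()['force'],'up',(M@REL)[:,2].round(3))
E
```

```text
t 30.65 tcp [ 0.4228 -0.3133  0.0466] x [ 0.695 -0.122  0.708] y [-0.173 -0.985  0.   ] z [ 0.697 -0.123 -0.706] q [-1.25  0.87  2.29  2.09  0.8  -1.6 ] open 0.0198 f 44.0
G [ 0.40953289 -0.31099323  0.05998406] [ 0.48257919  0.20995139 -2.09584312] up [-0.001  0.     1.   ]
```

>>> {"api": "servo_tool", "payload": {"moves": [[[0,0,0],[0,0,-0.08],0],[[0,0,0],[0,0,0],0],[[0,0,0],[0,0,0],0]]}}

```text
clock: 31.02
tcp_pos: [0.4226, -0.3132, 0.041]
ee_rot: [0.033, 0.92, -0.081, 0.382]
force: [-0.2, 0.1, -1.5]
opening: 0.0197
gripper_force: 44.1
```

>>> {"api": "servo_tool", "payload": {"moves": [[[0,0,0],[0,0,-0.05],0],[[0,0,0],[0,0,0],0],[[0,0,0],[0,0,0],0]]}}

```text
clock: 31.4
tcp_pos: [0.4226, -0.3131, 0.0378]
ee_rot: [0.033, 0.92, -0.081, 0.381]
force: [-1.1, -0.4, -1.4]
opening: 0.0201
gripper_force: 44.1
```

>>> {"api": "servo_tool", "payload": {"moves": [[[0,0,0],[0,0,-0.03],0],[[0,0,0],[0,0,0],0],[[0,0,0],[0,0,0],0]]}}

```text
clock: 31.78
tcp_pos: [0.4225, -0.313, 0.036]
ee_rot: [0.033, 0.92, -0.081, 0.381]
force: [-1.7, 1.0, -0.4]
opening: 0.0198
gripper_force: 44.2
```

>>> {"api": "servo_tool", "payload": {"moves": [[[0,0,0],[0,0,-0.02],0],[[0,0,0],[0,0,0],24],[[0,0,0],[0,0,0],30],[[0,0,0],[0,0,0],50],[[0,0,0],[0,0,0],60],[[0,0,0],[0,0,0],60],[[0,0,0],[-0.2,0.03,0.2],60],[[0,0,0],[-0.25,0.04,0.25],60],[[0,0,0],[-0.25,0.04,0.25],60],[[0,0,0],[-0.15,0.03,0.5],60]]}}

```text
clock: 33.02
tcp_pos: [0.3701, -0.3041, 0.107]
ee_rot: [0.032, 0.92, -0.082, 0.381]
force: [0.9, -0.1, -0.2]
opening: 0.0599
gripper_force: 0.0
```

>>> {"api": "servo_tool", "payload": {"moves": [[[0,0,0],[0,0,0.6],60],[[0,0,0],[0,0,0.6],60],[[0,0,0],[0.2,0,0.6],60],[[0,0,0],[0.2,0,0.5],60],[[0,0,0],[0,0,0],60]]}}

```text
clock: 33.65
tcp_pos: [0.3954, -0.3046, 0.2471]
ee_rot: [0.035, 0.92, -0.079, 0.382]
force: [-0.1, 0.1, -0.9]
opening: 0.0598
gripper_force: 0.0
```

```bash
python3 - <<'E'
from h import *
from plan import *
st(); im=r.get_image('top'); cv2.imwrite('pics/t10.png',im)
for k in blobs(im,'cork',15):
    (u,v),(w,h),a=cv2.minAreaRect(k); M=cv2.moments(k); c=(M['m10']/M['m00'],M['m01']/M['m00']); b=cv2.boundingRect(k)
    if b[2]<40: print(b,cv2.contourArea(k),'rect %.1f %.1f a%.0f'%(w,h,a),'lying',ray('top',*c,.012).round(4),'stand',ray('top',*c,.044).round(4))
for k in blobs(im,'teal',300):
    (u,v),rad=cv2.minEnclosingCircle(k); print('bowl',ray('top',u,v,.076).round(4),rad)
for k in blobs(im,'violet',300): print('violet',cv2.boundingRect(k),cv2.contourArea(k))
sd=r.get_image('side')
for k in blobs(sd,'violet',300): print('side violet',cv2.boundingRect(k))
T,M,q=cur(); Gn=T-.019*M[:,2]
print(path([(Gn,-10,-45,0),(np.array([.42,.05,.35]),20,-60,0),(np.array([.44,.18,.30]),20,-85,0)],q,n=20))
E
```

```text
t 33.65 tcp [ 0.3954 -0.3046  0.2471] x [ 0.696 -0.118  0.709] y [-0.172 -0.985  0.005] z [ 0.698 -0.125 -0.706] q [-1.32  0.26  2.22  1.27  0.74 -0.61] open 0.0598 f 0.0
(229, 294, 10, 9) 55.5 rect 8.0 9.0 a90 lying [0.4376 0.1905 0.012 ] stand [0.4379 0.1841 0.044 ]
(263, 264, 16, 17) 120.5 rect 8.2 17.0 a37 lying [0.5039 0.0977 0.012 ] stand [0.5023 0.094  0.044 ]
bowl [ 0.4234 -0.0757  0.076 ] 30.92411231994629
violet (419, 266, 41, 46) 1132.5
violet (472, 224, 44, 47) 1246.5
side violet (394, 346, 75, 79)
side violet (299, 313, 67, 70)
([array([-0.39, -0.09,  2.07,  0.48,  0.82,  0.56]), array([0.14, 0.21, 1.78, 0.02, 1.07, 1.35])], np.float64(2.661144749005473e-09), np.float64(0.06781237175788041))
```

Both mugs stand upright clear of the riser, and the bowl is unmoved. The standing cork is at (0.438,0.184) and the lying cork at (0.504,0.098). Next come the loose corks.

```bash
cat >> plan.py <<'E'
def leg(G,psi,e,n,psi0=None,e0=None,start=None):
    """n rows from the current (or start) pose to grip G; slerp orientation"""
    from scipy.spatial.transform import Slerp
    T,M,q=cur()
    m1=ori(psi,e,0); t1=tcp(G,m1); S=Slerp([0,1],R.from_matrix([M,m1]))
    rows([((1-k/n)*T+k/n*t1,S(k/n).as_matrix()) for k in range(1,n+1)])
E
python3 - <<'E'
from plan import *
leg((.438,.184,.16),10,-90,10)
T,M,q=cur();Gn=T-.019*M[:,2]
c=path([(Gn,-10,-45,0),((.438,.184,.16),10,-90,0),((.438,.184,.031),10,-90,0),((.438,.184,.15),10,-90,0),((.4228,-.0755,.15),-10,-90,0),((.45,.098,.15),-37,-90,0),((.504,.098,.024),-37,-90,0)],q,n=20); print(c)
E
```

```text
[-0.0, 0.079, 0.033] [0.07, 0.81, -0.17] err 0.000 dq 0.11 z0.23 q6 -0.51
[-0.0, 0.079, 0.033] [0.07, 0.81, -0.17] err 0.000 dq 0.15 z0.22 q6 -0.37
[-0.0, 0.079, 0.033] [0.07, 0.81, -0.17] err 0.000 dq 0.23 z0.21 q6 -0.14
[-0.0, 0.079, 0.033] [0.07, 0.81, -0.17] err 0.000 dq 0.33 z0.20 q6 0.19
[-0.0, 0.079, 0.033] [0.07, 0.81, -0.17] err 0.000 dq 0.41 z0.19 q6 0.60
[-0.0, 0.079, 0.033] [0.07, 0.81, -0.17] err 0.000 dq 0.37 z0.18 q6 0.97
[-0.0, 0.079, 0.033] [0.07, 0.81, -0.17] err 0.000 dq 0.26 z0.17 q6 1.23
[-0.0, 0.079, 0.033] [0.07, 0.81, -0.17] err 0.000 dq 0.16 z0.16 q6 1.40
[-0.0, 0.079, 0.033] [0.07, 0.81, -0.17] err 0.000 dq 0.12 z0.15 q6 1.50
[-0.0, 0.079, 0.033] [0.07, 0.81, -0.17] err 0.000 dq 0.11 z0.14 q6 1.56
([array([ 0.16,  0.46,  1.89, -0.  ,  0.8 ,  1.56]), array([ 0.16,  0.72,  1.96, -0.  ,  0.47,  1.56]), array([ 0.16,  0.48,  1.89, -0.  ,  0.77,  1.56]), array([-0.44,  0.43,  2.  ,  0.  ,  0.71,  1.31]), array([-0.03,  0.46,  1.93, -0.  ,  0.75,  2.19]), array([-0.03,  0.75,  1.86, -0.  ,  0.53,  2.19])], np.float64(1.0076593566396326e-09), np.float64(0.18690083884651637))
```

>>> {"api": "servo_tool", "payload": {"moves": [[[0,0.04,0.016],[0.04,0.41,0],60],[[0,0.04,0.016],[0.04,0.41,0],60],[[0,0.04,0.016],[0.04,0.41,0],60],[[0,0.04,0.016],[0.04,0.41,0],60],[[0,0.04,0.016],[0.04,0.41,0],60],[[0,0.04,0.016],[0.04,0.41,0],60],[[0,0.04,0.016],[0.04,0.41,0],60],[[0,0.04,0.016],[0.04,0.41,0],60],[[0,0.04,0.016],[0.04,0.41,0],60],[[0,0.04,0.016],[0.04,0.41,0],60]]}}

```text
clock: 35.0
tcp_pos: [0.4177, -0.0576, 0.2426]
ee_rot: [0.017, 0.982, 0.001, 0.189]
force: [-0.6, -1.0, -0.6]
opening: 0.0598
gripper_force: 0.0
```

>>> {"api": "servo_tool", "payload": {"moves": [[[0,0.04,0.016],[0.04,0.41,0],60],[[0,0.04,0.016],[0.04,0.41,0],60],[[0,0.04,0.016],[0.04,0.41,0],60],[[0,0.04,0.016],[0.04,0.41,0],60],[[0,0.04,0.016],[0.04,0.41,-0.2],60],[[0,0.04,0.016],[0.04,0.41,-0.3],60],[[0,0.04,0.016],[0.04,0.41,-0.3],60],[[0,0.04,0.016],[0.04,0.41,-0.3],60],[[0,0.04,0.016],[0,0.41,-0.3],60],[[0,0,0],[0,0,0],60]]}}

```text
clock: 36.25
tcp_pos: [0.4367, 0.1628, 0.1577]
ee_rot: [0.004, 0.997, 0.075, 0.011]
force: [-0.7, -0.2, 0.6]
opening: 0.0599
gripper_force: 0.0
```

```bash
python3 - <<'E'
from h import *
from plan import *
st(); im=r.get_image('top'); w=r.get_image('wrist'); c=cam('wrist')
for n,i in(('top',im),('wrist',w)):
  for k in blobs(i,'cork',30):
    M=cv2.moments(k); u=(M['m10']/M['m00'],M['m01']/M['m00']); b=cv2.boundingRect(k)
    if b[2]<80 : print(n,b,cv2.contourArea(k),'lying',ray(n,*u,.012).round(4),'mid',ray(n,*u,.030).round(4))
leg((.438,.184,.031),10,-90,2)
E
```

```text
t 36.25 tcp [0.4367 0.1628 0.1577] x [0.988 0.15  0.021] y [ 0.15  -0.989  0.009] z [ 0.022 -0.005 -1.   ] q [ 0.12  0.41  1.9  -0.01  0.8   1.55] open 0.0599 f 0.0
top (320, 287, 40, 33) 773.0 lying [ 0.4236 -0.0779  0.012 ] mid [ 0.424  -0.0772  0.03  ]
top (266, 264, 13, 17) 94.5 lying [0.5068 0.0946 0.012 ] mid [0.5059 0.0925 0.03  ]
wrist (460, 281, 13, 59) 215.5 lying [0.3841 0.0064 0.012 ] mid [0.3907 0.0161 0.03  ]
wrist (169, 281, 12, 59) 194.0 lying [0.3432 0.2925 0.012 ] mid [0.3522 0.2856 0.03  ]
wrist (548, 249, 66, 30) 1075.0 lying [ 0.4482 -0.0911  0.012 ] mid [ 0.4511 -0.0758  0.03  ]
wrist (278, 227, 27, 24) 414.5 lying [0.4312 0.1874 0.012 ] mid [0.435  0.1866 0.03  ]
wrist (284, 219, 22, 11) 52.0 lying [0.4464 0.1854 0.012 ] mid [0.4494 0.1847 0.03  ]
wrist (374, 149, 53, 51) 1256.0 lying [0.5037 0.0982 0.012 ] mid [0.5034 0.1025 0.03  ]
[0.003, 0.013, 0.013] [0.01, 0.18, -1.23] err 0.000 dq 0.18 z0.09 q6 1.56
[0.003, 0.013, 0.013] [0.01, 0.18, -1.23] err 0.000 dq 0.16 z0.01 q6 1.56
```

>>> {"api": "servo_tool", "payload": {"moves": [[[0.006,0.026,0.026],[0.02,0.39,0],60],[[0,0,0],[0,0,-0.5],60],[[0,0,0],[0,0,-0.5],60],[[0,0,0],[0,0,-0.5],60],[[0,0,0],[0,0,-0.5],60],[[0,0,0],[0,0,-0.45],60],[[0,0,0],[0,0,0],40],[[0,0,0],[0,0,0],15],[[0,0,0],[0,0,0],10],[[0,0,0],[0,0,0],10]], "squeeze": 12}}

```text
clock: 37.6
tcp_pos: [0.4405, 0.1862, 0.0148]
ee_rot: [-0.001, 0.996, 0.087, 0.003]
force: [-0.4, -0.0, -0.0]
opening: 0.028
gripper_force: 0.0
```

>>> {"api": "servo_tool", "payload": {"moves": [[[0,0,0],[0,0,0],10],[[0,0,0],[0,0,0],10],[[0,0,0],[0,0,0.6],10],[[0,0,0],[0,0,0.7],10],[[0,0,0],[0,0,0.7],10],[[0,0,0],[0,0,0],10]]}}

```text
clock: 38.35
tcp_pos: [0.442, 0.1866, 0.1366]
ee_rot: [-0.001, 0.996, 0.087, 0.006]
force: [0.2, 0.1, 0.1]
opening: 0.023
gripper_force: 12.0
```

```bash
python3 - <<'E'
from h import *
from plan import *
st()
for k in blobs(r.get_image('top'),'teal',300):
    (u,v),rad=cv2.minEnclosingCircle(k); print('bowl',ray('top',u,v,.076).round(4),rad)
leg((.423,-.0755,.16),-10,-90,10)
E
```

```text
t 38.35 tcp [0.442  0.1866 0.1366] x [0.985 0.174 0.011] y [ 0.174 -0.985 -0.001] z [ 0.011  0.003 -1.   ] q [0.17 0.47 1.88 0.   0.78 1.56] open 0.0230 f 12.0
bowl [ 0.4234 -0.0754  0.076 ] 30.8663272857666
[-0.0, 0.001, -0.035] [-0.03, -0.44, 0.01] err 0.000 dq 0.06 z0.14 q6 1.54
[-0.0, 0.001, -0.035] [-0.03, -0.44, 0.01] err 0.000 dq 0.06 z0.14 q6 1.52
[-0.0, 0.001, -0.035] [-0.03, -0.44, 0.01] err 0.000 dq 0.06 z0.14 q6 1.49
[-0.0, 0.001, -0.035] [-0.03, -0.44, 0.01] err 0.000 dq 0.06 z0.14 q6 1.47
[-0.0, 0.001, -0.035] [-0.03, -0.44, 0.01] err 0.000 dq 0.06 z0.14 q6 1.44
[-0.0, 0.001, -0.035] [-0.03, -0.44, 0.01] err 0.000 dq 0.06 z0.14 q6 1.41
[-0.0, 0.001, -0.035] [-0.03, -0.44, 0.01] err 0.000 dq 0.06 z0.14 q6 1.38
[-0.0, 0.001, -0.035] [-0.03, -0.44, 0.01] err 0.000 dq 0.06 z0.14 q6 1.36
[-0.0, 0.001, -0.035] [-0.03, -0.44, 0.01] err 0.000 dq 0.06 z0.14 q6 1.33
[-0.0, 0.001, -0.035] [-0.03, -0.44, 0.01] err 0.000 dq 0.06 z0.14 q6 1.31
```

>>> {"api": "servo_tool", "payload": {"moves": [[[0,0,-0.07],[-0.06,-0.87,0.03],10],[[0,0,-0.07],[-0.06,-0.87,0.03],10],[[0,0,-0.07],[-0.06,-0.87,0.03],10],[[0,0,-0.07],[-0.06,-0.88,0.03],10],[[0,0,-0.07],[-0.06,-0.87,0],10],[[0,0,0],[0,0,0],10],[[0,0,0],[0,0,-0.4],10],[[0,0,0],[0,0,-0.3],10],[[0,0,0],[0,0,0],40],[[0,0,0],[0,0,0],50]]}}

```text
clock: 39.65
tcp_pos: [0.4217, -0.0746, 0.0988]
ee_rot: [-0.001, 0.996, -0.087, 0.002]
force: [0.1, -0.3, 0.5]
opening: 0.035
gripper_force: 0.0
```

>>> {"api": "servo_tool", "payload": {"moves": [[[0,0,0],[0,0,0],50],[[0,0,0],[0,0,0],50],[[0,0,0],[0,0,0.5],50],[[0,0,0],[0,0,0.4],50],[[0,0,0],[0,0,0],50]]}}

```text
clock: 40.28
tcp_pos: [0.4232, -0.076, 0.1547]
ee_rot: [0.001, 0.996, -0.088, 0.004]
force: [-0.6, -0.5, -0.7]
opening: 0.0499
gripper_force: 0.0
```

```bash
python3 - <<'E'
from h import *
from plan import *
st()
im=r.get_image('top')
for k in blobs(im,'cork',15):
    M=cv2.moments(k); u=(M['m10']/M['m00'],M['m01']/M['m00']); b=cv2.boundingRect(k)
    if b[2]<80 : print(b,cv2.contourArea(k),'lying',ray('top',*u,.012).round(4), cv2.minAreaRect(k)[1:])
leg((.46,.098,.145),-37,-90,4)
E
```

```text
t 40.27 tcp [ 0.4232 -0.076   0.1547] x [ 0.985 -0.174  0.009] y [-0.174 -0.985  0.   ] z [ 0.009 -0.002 -1.   ] q [-0.44  0.38  1.98  0.    0.77  1.3 ] open 0.0499 f 0.0
(263, 264, 16, 17) 120.5 lying [0.5039 0.0977 0.012 ] ((8.199999809265137, 17.0), 36.869895935058594)
[0.001, 0.002, -0.118] [0.16, 0.72, -0.12] err 0.000 dq 0.22 z0.15 q6 1.53
[0.001, 0.002, -0.118] [0.16, 0.72, -0.12] err 0.000 dq 0.22 z0.14 q6 1.75
[0.001, 0.002, -0.118] [0.16, 0.72, -0.12] err 0.000 dq 0.22 z0.13 q6 1.97
[0.001, 0.002, -0.118] [0.16, 0.72, -0.12] err 0.000 dq 0.22 z0.13 q6 2.19
```

>>> {"api": "servo_tool", "payload": {"moves": [[[0,0,-0.094],[0.12,0.58,0],55],[[0,0,-0.094],[0.12,0.58,0],55],[[0,0,-0.094],[0.12,0.58,0],55],[[0,0,-0.094],[0.13,0.58,-0.25],55],[[0,0,-0.094],[0.13,0.58,-0.25],55],[[0,0,0],[0.35,0,-0.3],55],[[0,0,0],[0.37,0,-0.3],55],[[0,0,0],[0,0,-0.4],55],[[0,0,0],[0,0,0],55]]}}

```text
clock: 41.45
tcp_pos: [0.5, 0.0985, 0.0606]
ee_rot: [0.001, 0.948, -0.317, -0.001]
force: [-0.3, 0.1, 0.2]
opening: 0.055
gripper_force: 0.0
```

```bash
python3 - <<'E'
from plan import *
from h import st
st(); leg((.504,.098,.025),-37,-90,1)
E
```

```text
t 41.45 tcp [0.5    0.0985 0.0606] x [ 0.799 -0.602 -0.001] y [-0.602 -0.799  0.003] z [-0.003 -0.002 -1.   ] q [-0.02  0.64  1.85 -0.    0.66  2.19] open 0.0550 f 0.0
[0.002, -0.003, -0.0] [0.07, -0.01, -0.91] err 0.000 dq 0.12 z0.01 q6 2.19
```

>>> {"api": "servo_tool", "payload": {"moves": [[[0,0,0],[0.04,0,-0.3],55],[[0,0,0],[0.03,0,-0.3],55],[[0,0,0],[0,0,-0.29],55],[[0,0,0],[0,0,0],40],[[0,0,0],[0,0,0],15],[[0,0,0],[0,0,0],10],[[0,0,0],[0,0,0],10],[[0,0,0],[0,0,0],10],[[0,0,0],[0,0,0],10],[[0,0,0],[0,0,0],10]], "squeeze": 12}}

```text
clock: 42.7
tcp_pos: [0.5069, 0.0985, 0.0101]
ee_rot: [0.0, 0.948, -0.317, 0.003]
force: [-0.7, -0.3, 5.8]
opening: 0.0227
gripper_force: 12.0
```

>>> {"api": "servo_tool", "payload": {"moves": [[[0,0,0],[-0.2,0,0.5],10],[[0,0,0],[-0.3,0,0.6],10],[[0,0,0],[-0.3,0,0.6],10],[[0,0,0],[-0.2,0,0.5],10],[[0,0,0],[0,0,0],10]]}}

```text
clock: 43.32
tcp_pos: [0.4466, 0.0986, 0.1432]
ee_rot: [-0.0, 0.948, -0.317, 0.004]
force: [-0.3, 1.1, 0.6]
opening: 0.0226
gripper_force: 12.0
```

```bash
python3 - <<'E'
from h import *
from plan import *
st()
for k in blobs(r.get_image('top'),'teal',300):
    (u,v),rad=cv2.minEnclosingCircle(k); print('bowl',ray('top',u,v,.076).round(4),rad)
leg((.423,-.0755,.16),-37,-90,4)
E
```

```text
t 43.33 tcp [0.4466 0.0986 0.1432] x [ 0.799 -0.601  0.007] y [-0.601 -0.799 -0.003] z [ 0.007 -0.002 -1.   ] q [-0.03  0.43  1.93 -0.    0.77  2.19] open 0.0226 f 12.0
bowl [ 0.4234 -0.0753  0.076 ] 30.87090492248535
[0.0, 0.001, -0.0] [-0.1, -0.73, -0.0] err 0.000 dq 0.10 z0.14 q6 2.09
[0.0, 0.001, -0.0] [-0.1, -0.73, -0.0] err 0.000 dq 0.10 z0.14 q6 1.99
[0.0, 0.001, -0.0] [-0.1, -0.73, -0.0] err 0.000 dq 0.10 z0.14 q6 1.88
[0.0, 0.001, -0.0] [-0.1, -0.73, -0.0] err 0.000 dq 0.10 z0.14 q6 1.78
```

>>> {"api": "servo_tool", "payload": {"moves": [[[0,0,0],[-0.1,-0.73,0],10],[[0,0,0],[-0.1,-0.73,0],10],[[0,0,0],[-0.1,-0.73,0],10],[[0,0,0],[-0.1,-0.73,0],10],[[0,0,0],[0,0,0],10],[[0,0,0],[0,0,-0.4],10],[[0,0,0],[0,0,-0.3],10],[[0,0,0],[0,0,0],40],[[0,0,0],[0,0,0],50],[[0,0,0],[0,0,0],50]]}}

```text
clock: 44.62
tcp_pos: [0.423, -0.0765, 0.1001]
ee_rot: [0.0, 0.948, -0.317, 0.003]
force: [-0.6, 0.2, 0.3]
opening: 0.0446
gripper_force: 0.0
```

>>> {"api": "servo_tool", "payload": {"moves": [[[0,0,0],[0,0,0],50],[[0,0,0],[0,0,0.5],50],[[0,0,0],[0,0,0.7],50],[[0,0,0],[0,0.6,0.5],50],[[0,0,0],[0,0.8,0.3],50],[[0,0,0],[0,0.8,0],50],[[0,0,0],[0,0.8,0],50],[[0,0,0],[0,0.8,0],50],[[0,0,0],[0,0,0],50],[[0,0,0],[0,0,0],50]]}}

```text
clock: 45.88
tcp_pos: [0.4223, 0.1511, 0.2197]
ee_rot: [0.0, 0.949, -0.317, 0.002]
force: [-0.1, 0.6, -0.5]
opening: 0.0501
gripper_force: 0.0
```

```bash
python3 - <<'E'
from h import *
st()
im=r.get_image('top'); sd=r.get_image('side')
for k in blobs(im,'cork',15):
    M=cv2.moments(k); u=(M['m10']/M['m00'],M['m01']/M['m00']); b=cv2.boundingRect(k)
    if b[2]<80 : print(b,cv2.contourArea(k),ray('top',*u,.03).round(4))
for k in blobs(im,'teal',300):
    (u,v),rad=cv2.minEnclosingCircle(k); print('bowl',ray('top',u,v,.076).round(4),rad)
a=cv2.resize(im[240:360,210:530],(800,300)); b=cv2.resize(sd[200:440,140:560],(525,300)); b=cv2.copyMakeBorder(b,0,0,0,275,cv2.BORDER_CONSTANT)
cv2.imwrite('pics/fin.png',np.vstack([a,b]))
E
```

```text
t 45.88 tcp [0.4223 0.1511 0.2197] x [ 0.799 -0.601  0.004] y [-0.601 -0.799 -0.001] z [ 0.004 -0.002 -1.   ] q [ 0.1   0.29  1.86 -0.    0.98  2.31] open 0.0501 f 0.0
(320, 287, 40, 39) 879.0 [ 0.4193 -0.0791  0.03  ]
bowl [ 0.4234 -0.0753  0.076 ] 30.87090492248535
```

View pics/fin.png

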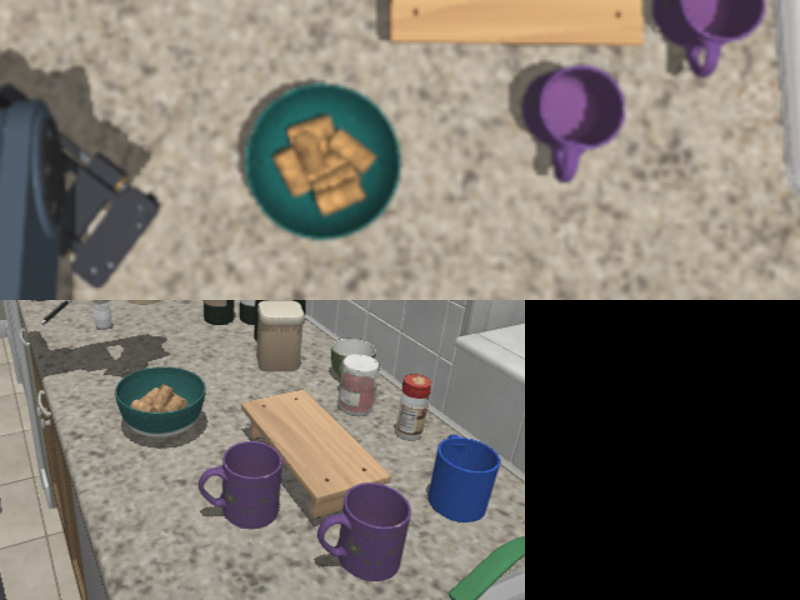

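The final picture shows all the corks piled in the bowl (320,165), both mugs empty and upright near the riser, no stray corks, and the arm clear.

```bash
python3 -c "
from bench import r
print(r.job_done())"
```

```text
the job is handed in; nothing more can be done
None
```

I emptied both mugs into the bowl, stood them upright beside the riser, put the two loose corks in as well, and handed the job in; the final images showed no cork outside the bowl, and no verdict was returned.

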